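# Assemble a hinged pate mould and hold it shut

### The job

Put the pate mould together for me: lay the loose bottom flat and square in the pocket of the mould's tray, swing both hinged sides shut round it, then push the long pin down through the lined-up eyes until its collar sits on them (the short pin belongs to another mould and stays in the stand). Let go of the pin, take the two sides across the mould with the gripper and finish still squeezing them firmly together, so the seam stays tight while I tie it; leave the other things on the table where they are.

Things in the scene. Friction and masses are not known exactly. Their poses are not given: they have to be found in the camera images.
- mould: Tray of a metal pate mould, fixed to the table: a flat plate 214 x 96 mm, top face 5 mm above the table. Origin: centre of its underside, on the table. x runs along the mould from the pin end (nearer the robot) to the hinge end (farther away), y to the mould's left, z up. Four low bars on the tray, 6 mm wide and 4 mm high (tops 9 mm above the table), frame an oblong pocket.
- pocket (a point): Centre of the pocket's floor, 5 mm above the table. The pocket is 141 mm along the mould's x and 49 mm along its y, 4 mm deep. Its axes are those of mould.
- pin_hole (a point): Centre of the mouth of the topmost pin eye with the sides shut: mould's x = -86 mm, y = 0, 60 mm above the table. Shut, three eyes (16.5 mm outside, 10.5 mm bore) stack here: the left side has the lowest (10 to 24.5 mm above the table) and highest (43.5 to 60), the right side the middle one (26 to 42).
- hinge_axis (a point): Upright hinge axis of both sides, at the mould's x = +86 mm, y = 0, 60 mm above the table; a ball on top of the hinge rod rises to 72 mm.
- side_left (a joint): Left (+y) fluted half shell: rad open about the upright hinge axis, 0 = fully shut (a stop), up to 1.0; its pin end swings out left. Long wall 154 mm long, 4 mm thick, outside 30 mm from the mould's centre line when shut; half end walls; bottom edge 9.5 mm, rim 62 mm above the table. Stiff hinge (0.08 N m): it stays where left, 1 N at the pin end moves it.
- side_right (a joint): Right fluted side (mould's -y), mirror image of the left: rad open, 0 = fully shut, up to 1.0; its pin end swings out to the right. Shut, the two sides measure 60 mm across over the long walls.
- left_wall (a point): Middle of the outside of the left side's long wall, 35 mm above the table, 86 mm from the hinge axis measured along the wall; moves with the side. When the side is shut its axes are the mould's.
- right_wall (a point): The same point on the outside of the right side's long wall.
- bottom: Loose bottom of the mould: plain oblong steel plate 138 x 46 x 12 mm, 0.16 kg, lying flat. Origin: centre of its underside; x along its length, z up. Either end may point to the hinge.
- pin_stand: Bent sheet-steel stand, fixed to the table, 50 mm along its x, 152 mm along its y over the feet; top face 70 mm above the table, 4 mm thick, with two 9.5 mm holes at y = -38 and +38 mm. Origin: centre of its underside. One pin hangs by its collar in each hole.
- long_pin: The mould's pin, upright, 0.06 kg, 87.5 mm overall: 8 mm shank 52.5 mm long with a 10 mm tapered tip, a collar 16 mm across and 3 mm thick, and above it a round knob 14 mm across and 32 mm tall to hold it by. Origin: at the tip; z up through the knob. In the stand its tip is 17.5 mm above the table.
- long_pin_collar (a point): Centre of the underside of the long pin's collar, 52.5 mm above its tip; 70 mm above the table in the stand.
- short_pin: Another mould's pin: 30 mm shank, 8 mm thick, collar as above, a thinner and lower knob 10 mm across and 18 mm tall. Origin: at the tip. Stays in the stand.
- deli_cup: Pale round tub, 74 mm across, 68 mm high; bystander. Origin: centre of its underside.
- bench_scraper: Bench scraper lying flat, 78 x 150 x 24 mm, black round handle; bystander. Origin: centre of its underside.
- spice_jar: Spice jar with a dark cap, 40 mm across, 105 mm high; bystander. Origin: centre of its underside.

How it is judged:
By the outcome, as a careful person would: the job done as asked, in the order asked, and still so for the second after the job is handed in, while the arm keeps its last pose, push and grip.
It also fails if it takes over 69 s, if anything falls off the work surface, if the arm or the gripper's body presses on something with over 40 N, if the wrist force passes 120 N, or if a joint passes its speed limit or range.

### The arm

A 7-joint arm with a two-finger parallel gripper is mounted at the origin on a cart in front of the work surface, level with it; the furniture and walls round the work are solid. World frame = base frame: x ahead of the robot, y to its left, z up, the work surface at z = 0. Lengths are in mm, angles in rad, forces in N, time in s.
With the tool pointing down it reaches from about 400 to 875 mm from the base axis. Payload 4.4 kg.
Tool frame: the origin (TCP) lies on the centre line of the jaws, within the pads' length; the fingertips stand 25 mm ahead of it and the grasp point (between the pads) lies 6 mm ahead of it; z points along the fingers, x is the direction in which the jaws open and shut, and the axes are right-handed (so a half turn about z gives the same grasp; the last joint's range is limited). The gripper opens to 85 mm and grips with 20 to 120 N. Pads are 22 mm wide; open, the fingers measure 114 mm over their backs; the gripper's body (76 mm by 85 mm) begins 54 mm behind the grasp point. The pads swing forward as they close: fully open they stand 13 mm farther back than shut.
Start: joints at [-1.414, 0.628, 0.038, 1.517, -0.027, 0.996, -0.02], TCP at [143.599, 633.954, 218.913] pointing down, gripper open.
Joint ranges: [-3.06, 3.06], [-0.37, 2.12], [-1.25, 1.32], [0.18, 2.47], [-1.1, 4.24], [0.23, 1.98], [-2.94, 2.94]. Speed limits (rad/s): [2.57, 2.57, 3.14, 3.14, 3.14, 3.14, 3.14].

### API

Orientations are given as [roll, pitch, yaw] about the fixed x, y, z axes, in that order (R = Rz(yaw) Ry(pitch) Rx(roll)).
In Python, from cell import ctrl, cams gives the robot as it stands. The module is installed in compiled form; this text tells all that it offers.
- The arm moves only by the tool step_arm, never from a script. Its arguments are lists of equal length, an entry for each row: "linear": the shift along the tool's x, y, z in mm, a list of three; "yaw": the turn about the tool's z in rad; "gripper": the opening, from -1 (shut) to 1 (fully open). A call has 1 to 8 rows; each row is the pose to reach, as a shift and turn from the pose commanded when the call began, along the tool's axes at that moment; what a row does not reach only later rows make up. A row lasts 1/12 s, in which the tool goes at most 41.7 mm and 7.16 degrees, less where a joint would pass 70% of its speed; a pose out of reach is approached as far as the arm can. A call with a gripper value outside its range is refused whole. The fingers move at their own pace and stop on an object; the grip force is fixed at half the most. Time passes only in rows, so rows that repeat a pose let the fingers close. It gives the time, the measured TCP pose, the force and the opening at its end, in the units of the state.
- ctrl.read_state(): the state, without advancing time (a new reading comes with each control period).
- cams.get_image(name): name is "scene" or "top" or "wrist"; returns a dict with "frame" (400x640x3 uint8, red, green, blue), "depth" (400x640 float32, mm along the optical axis (not along the pixel's ray), 0 where there is no reading), "intrinsics" (3x3 intrinsics, pixels), "k1" (the pictures are not rectified: a ray, as slopes to the right and down, at radius r is drawn at 1 + k1 r^2 times it, then the intrinsics apply), "cam_to_world" (4x4, takes a point from camera to world coordinates). Camera axes: x right, y down, z forward; pixel columns grow to the right and rows downward; lengths in mm; the calibration is good to about 2 mm. A picture is of the moment at which its call begins.
- ctrl.finish_job(): hands the job in, once; it reports no verdict.
Trained networks look in the newest picture that a camera, given by its name, has taken for a name from the list of things; names that differ only in an ending like _2 or _b are one class to them, and where a whole thing is asked for, a point or a joint stands for the part that bears it (a point fixed in the world has none). Each returns a list of dicts, best first, with "conf" (0 to 1); they miss things now and then, are a little off and sometimes report something else, mostly with a low value. They report only what shows in the picture. A call takes as long as a camera call.
- cams.regions_of(camera, name): "pixels" (400x640 bool, what is visible of it) and "pixel" ([column, row] in pixels, amid what is visible of it).
The state is a dict: "clock": time; "qpos": joint angles; "qd": joint speeds; "tau": joint torques, N m; "eef_pos": TCP position; "tool_rot": TCP orientation; "force": force on the tool from outside, world axes, zero at the start; "torque": the same for the moment, N m; "width": finger opening in mm.
Only numpy, scipy, OpenCV 4.12 (cv2) and the standard library are available. Lean on these libraries where they do the work, as an engineer would, in place of code of your own. Each camera call takes 0.05 s, during which the arm holds its last target.

## Working session

There is one attempt and no reset: what is moved stays moved. The work goes in short steps, Python scripts to look and compute and a tool call to move; the robot and the scene stay as the last step left them, time stands still between calls to the robot, and variables do not carry over. Pictures are saved under pics/ and viewed, and the job is handed in when it is done.

Besides the shell and the picture viewer there is one more tool, called after ">>>" as name(argument=value, ...) on one line, values as JSON. step_arm: Moves the arm, as the interface text tells. Its arguments: {"type":"object","properties":{"linear":{"type":"array"},"yaw":{"type":"array"},"gripper":{"type":"array"}},"required":["linear","yaw","gripper"]}

```bash
mkdir -p pics
cat > h.py <<'E'
import numpy as np, cv2
from cell import ctrl, cams
def save(name,fn,im=None):
    im=im or cams.get_image(name); cv2.imwrite('pics/'+fn,im['frame'][:,:,::-1]); return im
def pts(im,mask=None):
    K=im['intrinsics'];h,w=im['depth'].shape
    v,u=np.nonzero((im['depth']>0)&(mask if mask is not None else True))
    x=und(im,np.c_[u,v]); d=im['depth'][v,u]
    P=np.c_[x*d[:,None],d]
    T=im['cam_to_world']; return P@T[:3,:3].T+T[:3,3], u,v
def und(im,uv):
    K=im['intrinsics'];k=np.array([im['k1'],0,0,0,0],float)
    return cv2.undistortPoints(np.asarray(uv,float).reshape(-1,1,2),K,k).reshape(-1,2)
def onplane(im,uv,z):
    x=und(im,uv);T=im['cam_to_world'];d=np.c_[x,np.ones(len(x))]@T[:3,:3].T
    s=(z-T[2,3])/d[:,2]; return T[:3,3]+d*s[:,None]
def proj(im,P):
    T=np.linalg.inv(im['cam_to_world']);P=np.atleast_2d(P)@T[:3,:3].T+T[:3,3]
    return cv2.projectPoints(P,np.zeros(3),np.zeros(3),im['intrinsics'],np.array([im['k1'],0,0,0,0],float))[0].reshape(-1,2)
def st():
    s=ctrl.read_state(); print({k:np.round(s[k],3).tolist() for k in('clock','qpos','eef_pos','tool_rot','force','width')}); return s
E
python3 - <<'E'
from h import *
st()
for n in('top','scene','wrist'):
    im=save(n,n+'0.png'); print(n,np.round(im['cam_to_world'],3).tolist(),im['intrinsics'].tolist(),im['k1'])
E
```

```text
{'clock': 0.0, 'qpos': [-1.414, 0.629, 0.038, 1.518, -0.027, 0.996, -0.02], 'eef_pos': [143.44, 633.294, 217.982], 'tool_rot': [3.142, 0.002, 1.348], 'force': [-0.213, 0.262, -0.671], 'width': 85.555}
top [[0.019, -0.978, 0.208, 353.35], [-1.0, -0.02, -0.003, 2.22], [0.007, -0.208, -0.978, 1100.729], [0.0, 0.0, 0.0, 1.0]] [[372.50389504113605, 0.0, 311.2188373126161], [0.0, 372.50389504113605, 204.88694954608934], [0.0, 0.0, 1.0]] -0.06986382370810912
scene [[0.583, -0.388, 0.714, -222.748], [-0.812, -0.268, 0.518, -563.775], [-0.01, -0.882, -0.471, 589.128], [0.0, 0.0, 0.0, 1.0]] [[414.6350545631543, 0.0, 325.46389973219584], [0.0, 414.6350545631543, 204.48412121499547], [0.0, 0.0, 1.0]] 0.02030608467551117
wrist [[0.222, 0.93, 0.293, 69.561], [0.975, -0.211, -0.068, 650.723], [-0.001, 0.301, -0.954, 373.54], [0.0, 0.0, 0.0, 1.0]] [[349.981894313858, 0.0, 321.69332210889036], [0.0, 349.981894313858, 202.20382873390855], [0.0, 0.0, 1.0]] -0.014812313756133209
```

View pics/top0.png

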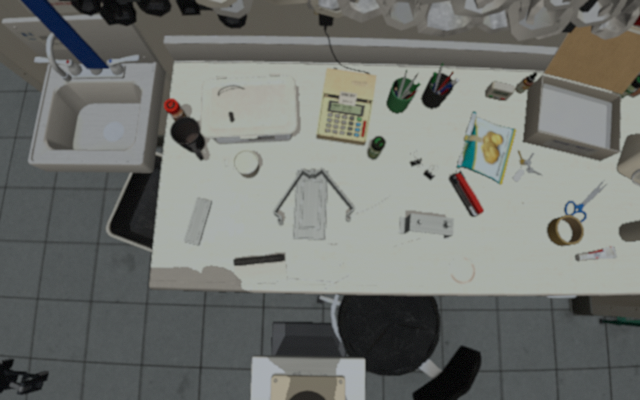

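View pics/scene0.png

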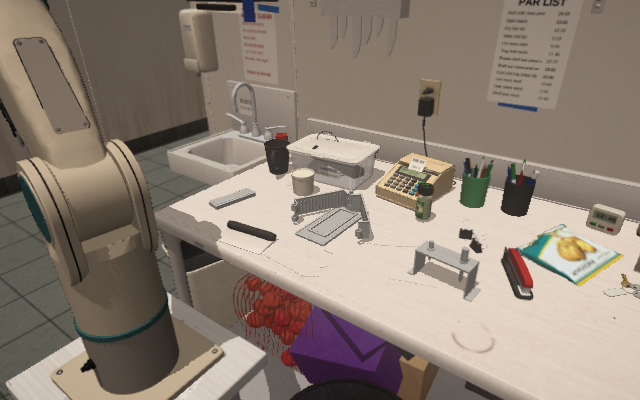

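View pics/wrist0.png

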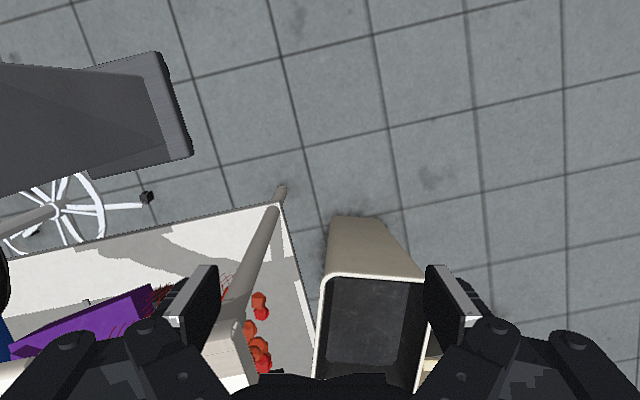

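```bash
cat > m.py <<'E'
from h import *
im=cams.get_image('top'); 
ov=im['frame'].copy()
for n in('mould','side_left','side_right','bottom','pin_stand','long_pin','short_pin','deli_cup','bench_scraper','spice_jar'):
    r=cams.regions_of('top',n)
    for q in r[:2]:
        P,u,v=pts(im,q['pixels']); 
        print(n,round(q['conf'],2),np.round(q['pixel']),q['pixels'].sum(),np.round(np.median(P,0)) if len(P) else None, 'zmax',np.round(np.percentile(P[:,2],98)) if len(P) else None)
        if q['conf']>.4: ov[q['pixels']]=(ov[q['pixels']]//2+np.array(np.random.randint(0,128,3))).astype(np.uint8)
cv2.imwrite('pics/ov.png',cv2.resize(ov[120:290,150:500],None,fx=2.2,fy=2.2)[:,:,::-1])
cv2.imwrite('pics/crop.png',cv2.resize(im['frame'][150:270,170:370],None,fx=4,fy=4,interpolation=cv2.INTER_CUBIC)[:,:,::-1])
E
python3 m.py
```

```text
mould 0.9 [308. 206.] 2740 [591.   1.   6.] zmax 63.0
side_left 0.82 [290. 187.] 295 [625.  62.  49.] zmax 65.0
side_right 0.66 [338. 192.] 351 [622. -80.  43.] zmax 64.0
bottom 0.95 [200. 220.] 715 [529. 335.  11.] zmax 16.0
bottom 0.51 [260. 267.] 1397 [393. 144.   4.] zmax 25.0
pin_stand 0.84 [423. 222.] 946 [ 525. -325.   69.] zmax 74.0
pin_stand 0.17 [336. 189.] 338 [637. -69.  46.] zmax 64.0
long_pin 0.39 [447. 223.] 41 [ 520. -375.  101.] zmax 107.0
deli_cup 0.77 [245. 160.] 558 [694. 193.  63.] zmax 68.0
deli_cup 0.27 [258. 267.] 1403 [393. 147.   4.] zmax 25.0
spice_jar 0.81 [378. 148.] 306 [ 743. -185.   97.] zmax 107.0
```

View pics/crop.png

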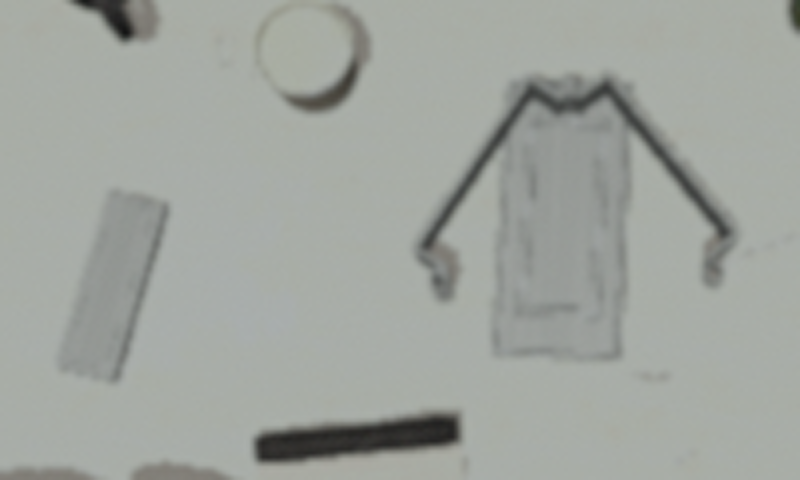

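View pics/ov.png

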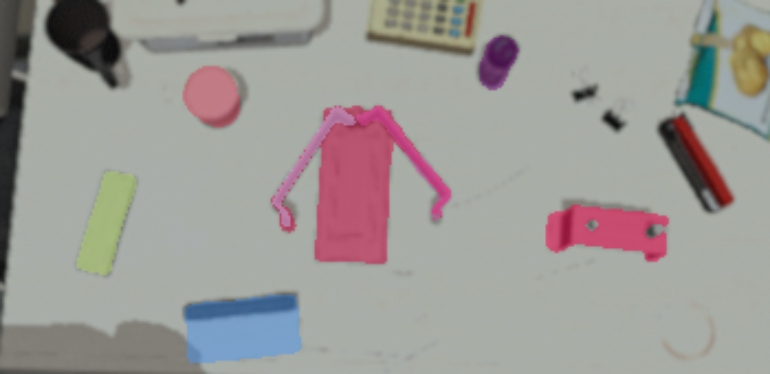

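Run:
```python
from h import *
im=cams.get_image('top')
for n,z in (('mould',5),('bottom',12)):
    m=cams.regions_of('top',n)[0]['pixels']
    P,u,v=pts(im,m); k=(P[:,2]<z+5)
    uv=np.c_[u,v][k]; Q=onplane(im,uv,z)[:,:2].astype(np.float32)
    print(n,cv2.minAreaRect(Q), np.percentile(P[k,2],[10,50,90]))
m=cams.regions_of('top','pin_stand')[0]['pixels']
P,u,v=pts(im,m);k=(P[:,2]>60)&(P[:,2]<72);Q=onplane(im,np.c_[u,v][k],70)[:,:2].astype(np.float32);print('stand',cv2.minAreaRect(Q))
k=P[:,2]>80; print(np.round(P[k],0).tolist())
for n in('side_left','side_right'):
    m=cams.regions_of('top',n)[0]['pixels'];P,u,v=pts(im,m);k=P[:,2]>55
    print(n,np.round(P[k].min(0)),np.round(P[k].max(0)))
    i=np.argsort(P[k][:,0])[:6];print(np.round(P[k][i]).tolist())
m=cams.regions_of('top','bench_scraper');print(len(m))
```

```text
mould ((584.04296875, -21.166473388671875), (191.8731689453125, 226.80906677246094), 71.34632873535156) [2.29585925 5.14950722 8.14708289]
bottom ((530.3656005859375, 335.4847412109375), (46.00429153442383, 139.24929809570312), 77.47262573242188) [ 8.78937257 11.76828474 14.3730369 ]
stand ((525.4298095703125, -338.8497314453125), (125.0243148803711, 50.935001373291016), 84.06375885009766)
[[532.0, -306.0, 91.0], [527.0, -374.0, 95.0], [526.0, -374.0, 102.0], [525.0, -378.0, 107.0], [525.0, -382.0, 105.0], [526.0, -372.0, 84.0], [522.0, -371.0, 87.0]]
side_left [523.   8.  56.] [681. 108.  66.]
[[523.0, 87.0, 61.0], [524.0, 90.0, 58.0], [524.0, 93.0, 57.0], [526.0, 84.0, 61.0], [527.0, 93.0, 58.0], [529.0, 81.0, 61.0]]
side_right [ 553. -123.   55.] [685.   2.  67.]
[[553.0, -103.0, 62.0], [553.0, -106.0, 60.0], [556.0, -108.0, 65.0], [556.0, -106.0, 63.0], [558.0, -111.0, 64.0], [559.0, -109.0, 62.0]]
1
```

>>> step_arm(linear=[[-205, 443, 60], [-205, 443, 60], [-205, 443, 60], [-205, 443, 60], [-205, 443, 60], [-205, 443, 60], [-205, 443, 60], [-205, 443, 60]], yaw=[0, 0, 0, 0, 0, 0, 0, 0], gripper=[0.5, 0.5, 0.5, 0.5, 0.5, 0.5, 0.5, 0.5])

```text
clock: 1.72
eef_pos: [407.2, 430.8, 178.2]
tool_rot: [3.141, -0.0, 1.348]
force: [0.7, 0.6, -0.3]
width: 64.2
```

>>> step_arm(linear=[[-65, 141, 28], [-65, 141, 28], [-65, 141, 28], [-65, 141, 28], [-65, 141, 28], [-65, 141, 28]], yaw=[0, 0, 0, 0, 0, 0], gripper=[0.5, 0.5, 0.5, 0.5, 0.5, 0.5])

```text
clock: 2.22
eef_pos: [530.9, 334.7, 149.6]
tool_rot: [3.141, 0.001, 1.343]
force: [0.1, 0.8, -0.1]
width: 64.0
```

Run:
```python
from h import *
st(); im=save('wrist','w1.png')
r=cams.regions_of('wrist','bottom')
for q in r[:2]:
    print(q['conf'],q['pixel'],q['pixels'].sum())
P,u,v=pts(im,r[0]['pixels']); print(np.percentile(P[:,2],[2,50,98]))
Q=onplane(im,np.c_[u,v],12)[:,:2].astype(np.float32);print(cv2.minAreaRect(Q)); k=P[:,2]>8; print(cv2.minAreaRect(P[k][:,:2].astype(np.float32)))
```

```text
{'clock': 2.217, 'qpos': [-0.619, 0.673, 0.019, 1.652, -0.014, 0.817, 0.748], 'eef_pos': [530.87, 334.676, 149.639], 'tool_rot': [3.141, 0.001, 1.343], 'force': [0.104, 0.77, -0.09], 'width': 64.046}
0.98 [326.3, 174.0] 8451
[ 8.66695872 13.0647786  14.61148863]
((531.3685913085938, 338.4978332519531), (47.47893524169922, 140.20379638671875), 77.39080810546875)
((531.8030395507812, 338.38726806640625), (46.080596923828125, 137.7329864501953), 77.46160888671875)
```

View pics/w1.png

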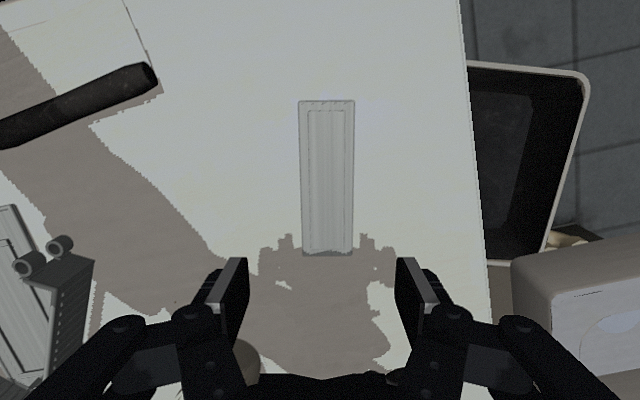

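Run:
```python
from h import *
im=cams.get_image('wrist'); P,u,v=pts(im)
for (a,b) in ((200,250),(390,440)):
    k=(u>a)&(u<b)&(v>250)&(v<330)&(P[:,2]>50); print(k.sum(),np.percentile(P[k,2],[0,1,5,50]), np.round(P[k][np.argsort(P[k,2])[:4]]).tolist())
```

```text
2922 [168.49525592 170.68332087 174.17670721 194.35693892] [[522.0, 307.0, 168.0], [521.0, 307.0, 169.0], [529.0, 305.0, 169.0], [515.0, 309.0, 169.0]]
2779 [168.64326879 170.59078059 174.2944033  193.91711724] [[542.0, 369.0, 169.0], [537.0, 370.0, 169.0], [536.0, 370.0, 169.0], [534.0, 370.0, 169.0]]
```

>>> step_arm(linear=[[2.5, 0, 40], [2.5, 0, 80], [2.5, 0, 105], [2.5, 0, 108], [2.5, 0, 108]], yaw=[0, 0, 0, 0, 0], gripper=[0.5, 0.5, 0.5, 0.5, 0.5])

```text
clock: 2.78
eef_pos: [527.4, 340.9, 41.2]
tool_rot: [-3.139, 0.002, 1.35]
force: [-0.4, 0.5, 1.5]
width: 64.4
```

Run:
```python
from h import *
s=st(); im=save('wrist','w2.png'); 
from scipy.spatial.transform import Rotation as Ro
R=Ro.from_euler('xyz',s['tool_rot']).as_matrix(); t=np.array(s['eef_pos'])
for d in (25,0,-20):
  for x in(-32,32):
    for y in (-11,11): print(d,x,y,np.round(proj(im,t+R@np.array([x,y,d]))))
st()
```

```text
{'clock': 2.783, 'qpos': [-0.624, 0.822, 0.01, 1.71, -0.014, 0.613, 0.745], 'eef_pos': [527.367, 340.866, 41.179], 'tool_rot': [-3.139, 0.002, 1.35], 'force': [-0.37, 0.503, 1.477], 'width': 64.394}
25 -32 -11 [[263. 216.]]
25 -32 11 [[265. 253.]]
25 32 -11 [[379. 216.]]
25 32 11 [[377. 253.]]
0 -32 -11 [[254. 234.]]
0 -32 11 [[257. 275.]]
0 32 -11 [[388. 234.]]
0 32 11 [[385. 275.]]
-20 -32 -11 [[246. 252.]]
-20 -32 11 [[249. 297.]]
-20 32 -11 [[396. 252.]]
-20 32 11 [[393. 297.]]
{'clock': 2.833, 'qpos': [-0.624, 0.82, 0.011, 1.708, -0.014, 0.613, 0.745], 'eef_pos': [529.029, 341.403, 42.922], 'tool_rot': [3.142, -0.001, 1.35], 'force': [0.395, -0.662, 0.974], 'width': 63.875}
```

View pics/w2.png

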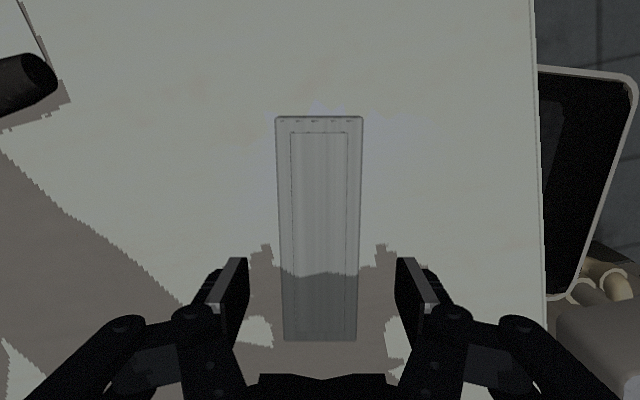

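Run:
```python
from h import *
s=st(); im=save('scene','s1.png'); t=np.array(s['eef_pos'])
print(proj(im,[t,t-[0,0,25],t-[0,0,42]]))
c=proj(im,[t])[0].astype(int)
f=im['frame'].copy()
for d,col in((0,(255,0,0)),(25,(0,255,0)),(42,(0,0,255))):
    cv2.circle(f,tuple(int(a) for a in proj(im,[t-[0,0,d]])[0].round()),2,col,-1)
cv2.imwrite('pics/s1.png',cv2.resize(f[c[1]-80:c[1]+60,max(0,c[0]-100):c[0]+100],None,fx=4,fy=4)[:,:,::-1])
```

```text
{'clock': 2.833, 'qpos': [-0.624, 0.82, 0.011, 1.708, -0.014, 0.613, 0.745], 'eef_pos': [529.029, 341.403, 42.922], 'tool_rot': [3.142, -0.001, 1.35], 'force': [0.395, -0.662, 0.974], 'width': 63.875}
[[229.63145552 187.41813899]
 [230.60107557 194.7569016 ]
 [231.24952157 199.6698986 ]]
```

View pics/s1.png

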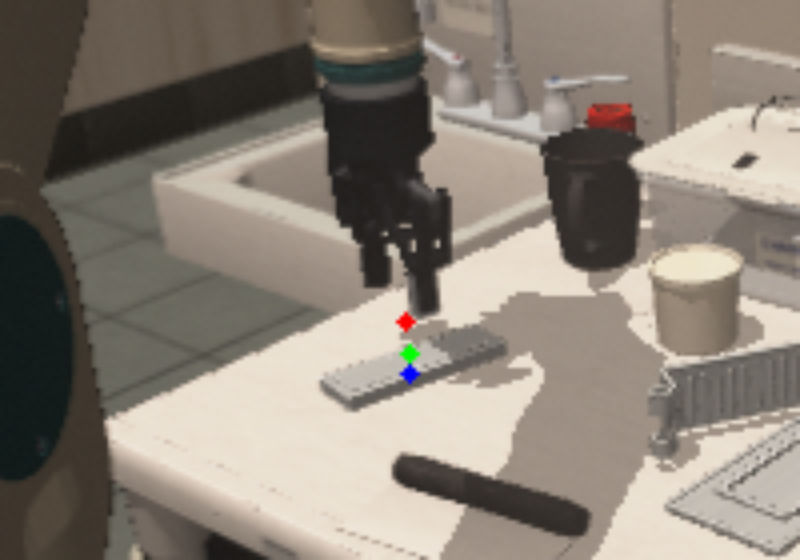

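>>> step_arm(linear=[[0, 0, 20], [0, 0, 40], [0, 0, 40], [0, 0, 40]], yaw=[0, 0, 0, 0], gripper=[0.5, 0.5, 0.5, 0.5])

```text
clock: 3.22
eef_pos: [529.8, 340.6, 3.6]
tool_rot: [3.141, -0.001, 1.348]
force: [0.1, 0.1, 0.3]
width: 63.8
```

```bash
cat > look.py <<'E'
import sys
from h import *
s=st(); im=save('wrist',sys.argv[1]+'w.png'); P,u,v=pts(im)
for (a,b) in ((150,300),(340,480)):
    k=(u>a)&(u<b)&(v>200)&(v<330)&(im['depth'][v,u]<165); 
    i=np.argsort(im['depth'][v,u][k])[-200:]
    print('tip z',np.percentile(P[k,2],[0.5,2]))
im=cams.get_image('scene');t=np.array(s['eef_pos']);c=proj(im,[t])[0].astype(int)
x0=max(0,c[0]-100);y0=max(0,c[1]-85)
cv2.imwrite('pics/'+sys.argv[1]+'s.png',cv2.resize(im['frame'][y0:y0+145,x0:x0+200],None,fx=4,fy=4,interpolation=cv2.INTER_CUBIC)[:,:,::-1])
E
python3 look.py a
```

```text
{'clock': 3.217, 'qpos': [-0.621, 0.88, 0.009, 1.717, -0.014, 0.543, 0.745], 'eef_pos': [529.836, 340.566, 3.595], 'tool_rot': [3.141, -0.001, 1.348], 'force': [0.143, 0.07, 0.322], 'width': 63.824}
tip z [11.19325405 11.76572124]
tip z [11.05819945 11.68851737]
```

View pics/as.png

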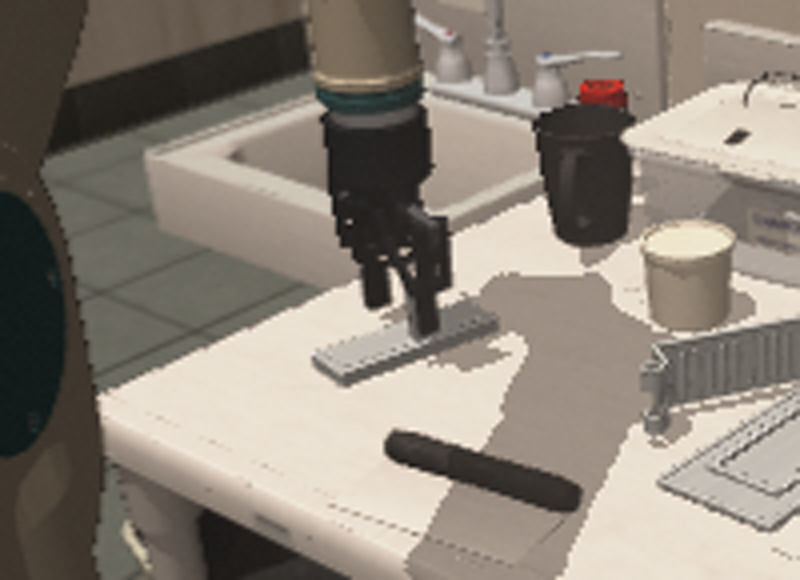

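View pics/aw.png

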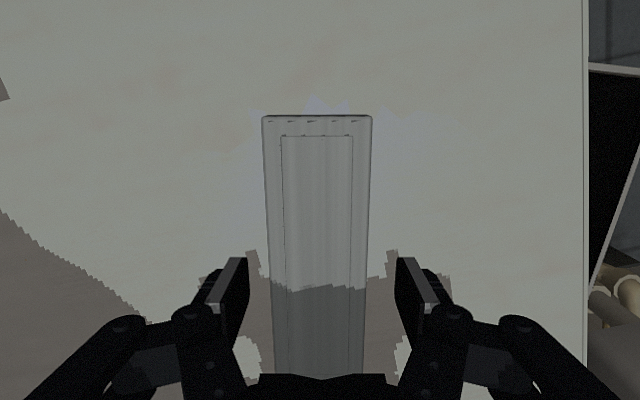

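>>> step_arm(linear=[[0, 2, 14], [0, 2, 14], [0, 2, 14], [0, 2, 14], [0, 2, 14], [0, 2, 14], [0, 2, 14]], yaw=[0, 0, 0, 0, 0, 0, 0], gripper=[0.5, 0.5, 0, 0, -0.3, -0.3, -0.3])

```text
clock: 3.9
eef_pos: [531.5, 339.5, -11.4]
tool_rot: [3.141, -0.0, 1.348]
force: [-0.3, -0.1, 3.6]
width: 43.7
```

```bash
python3 look.py b
```

```text
{'clock': 3.9, 'qpos': [-0.618, 0.904, 0.009, 1.715, -0.014, 0.522, 0.747], 'eef_pos': [531.501, 339.532, -11.367], 'tool_rot': [3.141, -0.0, 1.348], 'force': [-0.343, -0.142, 3.573], 'width': 43.734}
tip z [-0.91219151 -0.53656804]
tip z [-0.72392204 -0.38767598]
```

View pics/bs.png

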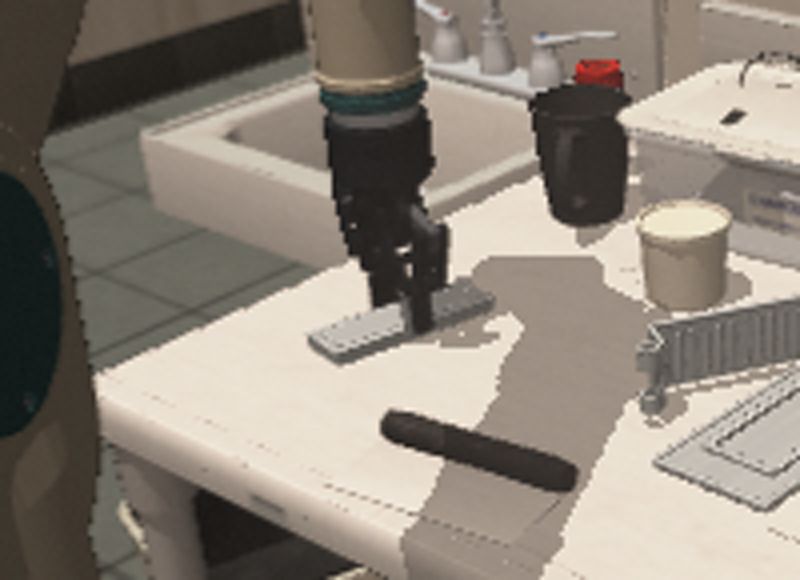

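View pics/bw.png

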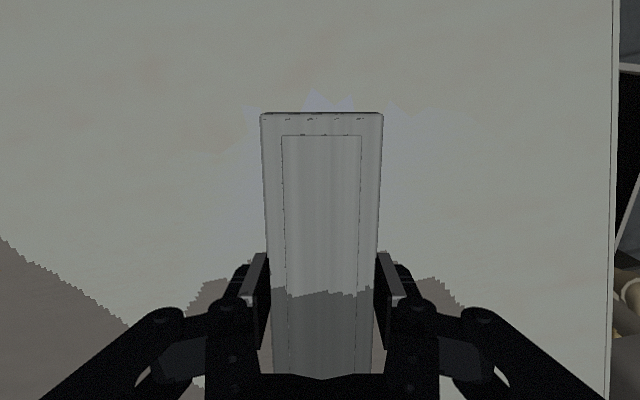

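>>> step_arm(linear=[[0, 0, -20], [0, 0, -60], [-20, 12, -100], [-55, 34, -130], [-90, 56, -160], [-125, 78, -190], [-150, 95, -190], [-152, 95, -190]], yaw=[0, 0, 0, -0.06, -0.12, -0.18, -0.18, -0.18], gripper=[-0.3, -0.3, -0.3, -0.3, -0.3, -0.3, -0.3, -0.3])

```text
clock: 4.67
eef_pos: [593.8, 163.9, 180.6]
tool_rot: [3.136, 0.002, 1.522]
force: [0.9, -1.2, -2.3]
width: 44.2
```

>>> step_arm(linear=[[0, 0, 0], [0, 0, 0]], yaw=[0, 0], gripper=[-0.3, -0.3])

```text
clock: 4.83
eef_pos: [590.9, 168.4, 178.2]
tool_rot: [3.141, 0.0, 1.524]
force: [-0.2, 1.4, -2.9]
width: 44.3
```

```bash
python3 look.py c
```

```text
{'clock': 4.833, 'qpos': [-0.285, 0.621, -0.063, 1.664, 0.049, 0.858, 1.157], 'eef_pos': [590.868, 168.378, 178.216], 'tool_rot': [3.141, 0.0, 1.524], 'force': [-0.195, 1.368, -2.861], 'width': 44.259}
tip z [200.14882421 201.15207824]
tip z [199.89734634 201.17398068]
```

View pics/cw.png

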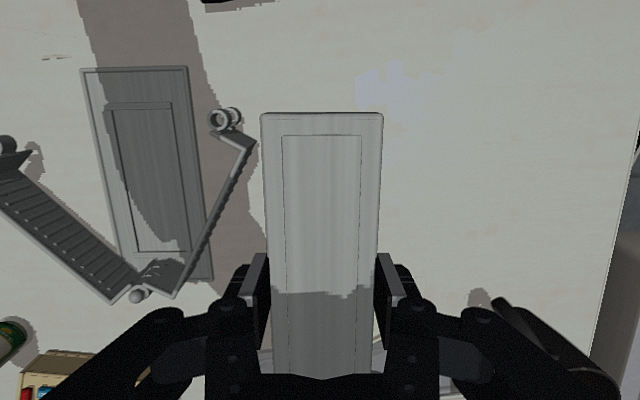

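Run:
```python
from h import *
im=cams.get_image('wrist'); np.savez('c.npz',**im)
cv2.imwrite('pics/c2.png',cv2.resize(im['frame'][50:300,60:260],None,fx=3,fy=2.4,interpolation=cv2.INTER_CUBIC)[:,:,::-1])
cv2.imwrite('pics/c2.png',cv2.resize(im['frame'][55:255,70:270],None,fx=3,fy=3,interpolation=cv2.INTER_CUBIC)[:,:,::-1])
```

```text
(no output)
```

View pics/c2.png

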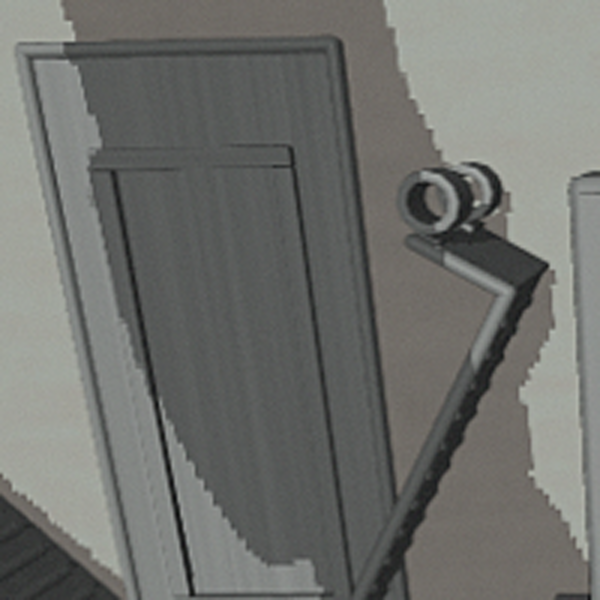

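```bash
cat > fit.py <<'E'
from h import *
from scipy.optimize import least_squares
im=dict(np.load('c.npz'))
M=[([-107,-48,4],(75.5,70)),([-107,48,4],(183.5,68.3)),([-70.5,-24.5,9],(107.3,111)),([-70.5,24.5,9],(168.3,110)),([70.5,-24.5,7],(133.3,254)),([70.5,24.5,9],(187.3,254))]
A=np.array([m[0] for m in M],float);B=np.array([m[1] for m in M],float)
def W(p,A): c,s=np.cos(p[2]),np.sin(p[2]); return np.c_[p[0]+c*A[:,0]-s*A[:,1],p[1]+s*A[:,0]+c*A[:,1],A[:,2]]
r=least_squares(lambda p:(proj(im,W(p,A))-B).ravel(),[595,0,0],x_scale=[1,1,.01],loss='soft_l1')
p=r.x;print(p,np.round(r.fun.reshape(-1,2),1))
def rect(x,y,z):return np.array([[-x,-y,z],[x,-y,z],[x,y,z],[-x,y,z]],float)
f=cv2.resize(im['frame'],None,fx=3,fy=3,interpolation=cv2.INTER_CUBIC)
for R,c in((rect(107,48,5),(255,0,0)),(rect(70.5,24.5,9),(0,255,0)),(rect(76.5,30.5,9),(0,0,255))):
    cv2.polylines(f,[np.int32(proj(im,W(p,R))*3+1)],True,c,1)
cv2.imwrite('pics/fit.png',f[150:750,180:800,::-1])
E
python3 fit.py
```

```text
[ 5.93014219e+02  3.95758247e+00 -2.58064635e-02] [[ 1.1  0. ]
 [ 0.3 -0.8]
 [-0.   1. ]
 [-7.2  0.9]
 [ 2.2 -0.7]
 [-5.2 -0.5]]
```

View pics/fit.png

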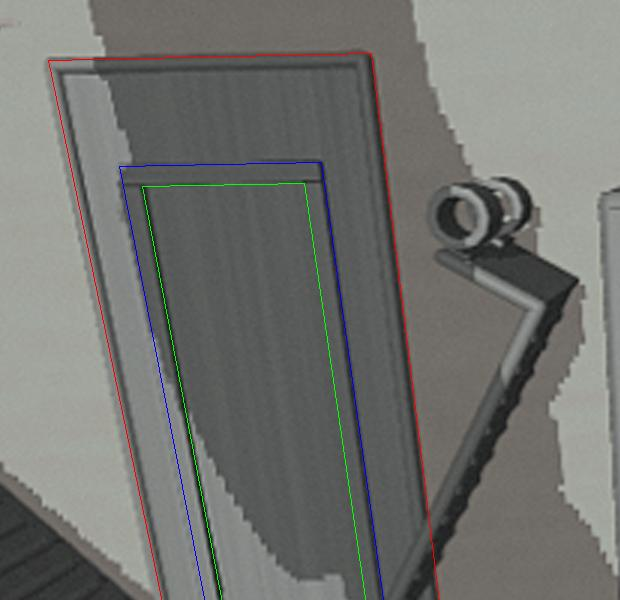

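```bash
sed -i 's/\[-70.5,24.5,9\]/[-70.5,30.5,7]/; s/\[70.5,24.5,9\]/[70.5,30.5,7]/' fit.py; python3 fit.py
python3 - <<'E'
from h import *
from scipy.spatial.transform import Rotation as Ro
# plate in hand: corners of plate top visible in wrist image: far end (262,113),(383,112)
im=dict(np.load('c.npz'))
r=cams.regions_of('wrist','bottom')
print([(q['conf'],q['pixel'],q['pixels'].sum()) for q in r])
P,u,v=pts(im,r[0]['pixels']); k=P[:,2]>150
print(np.percentile(P[k,2],[1,5,50,95,99]))
# plane fit
A=np.c_[P[k][:,:2],np.ones(k.sum())];c=np.linalg.lstsq(A,P[k,2],rcond=None)[0];print('slope',c)
Q=P[k][:,:2];print(cv2.minAreaRect(Q.astype(np.float32)))
E
```

```text
[ 5.93134318e+02  2.76612829e+00 -3.41173440e-02] [[ 0.7 -0.3]
 [ 0.1 -0.2]
 [-0.7  1. ]
 [-0.3  1.1]
 [ 0.5 -0.7]
 [-0.3 -1. ]]
[(0.64, [320.2, 233.8], np.int64(28925))]
[199.98925924 200.59398486 201.82180979 202.88684306 203.30189638]
slope [3.46388328e-03 1.72787563e-03 1.99498460e+02]
((581.3809204101562, 172.1796417236328), (46.199893951416016, 120.97442626953125), 87.72001647949219)
```

View pics/fit.png

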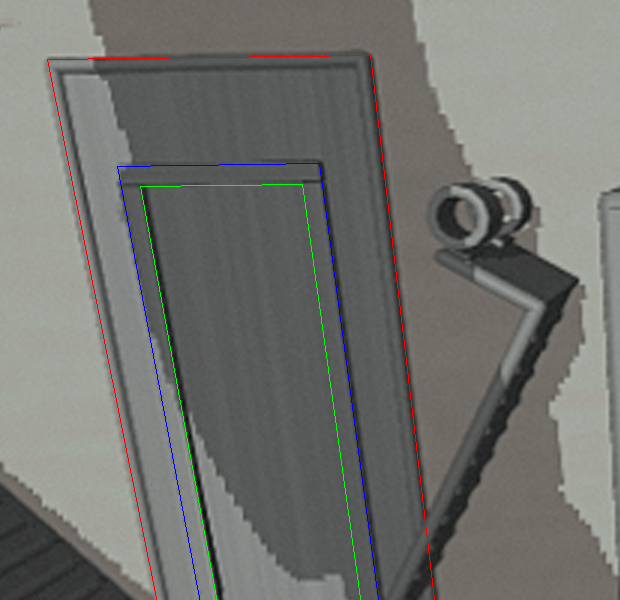

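>>> step_arm(linear=[[-35, 3, 0], [-75, 6, 0], [-115, 9, 20], [-150, 11, 60], [-168, 11, 95], [-168.7, 11, 110], [-168.7, 11, 110], [-168.7, 11, 110]], yaw=[0, 0, 0, -0.006, -0.006, -0.006, -0.006, -0.006], gripper=[-0.3, -0.3, -0.3, -0.3, -0.3, -0.3, -0.3, -0.3])

```text
clock: 5.7
eef_pos: [593.1, 2.7, 67.0]
tool_rot: [-3.138, -0.001, 1.535]
force: [1.6, 0.1, -1.8]
width: 44.2
```

>>> step_arm(linear=[[0, 0, 20], [0, 0, 40], [0, 0, 40], [0, 0, 40]], yaw=[0, 0, 0, 0], gripper=[-0.3, -0.3, -0.3, -0.3])

```text
clock: 6.03
eef_pos: [594.8, 3.8, 29.4]
tool_rot: [3.141, -0.001, 1.537]
force: [0.2, -0.1, -1.6]
width: 44.3
```

```bash
python3 look.py d
python3 - <<'E'
from h import *
im=cams.get_image('wrist'); np.savez('d.npz',**im)
E
```

```text
{'clock': 6.033, 'qpos': [-0.015, 0.807, -0.06, 1.813, 0.085, 0.524, 1.407], 'eef_pos': [594.849, 3.804, 29.363], 'tool_rot': [3.141, -0.001, 1.537], 'force': [0.152, -0.058, -1.601], 'width': 44.31}
tip z [50.95158609 52.27614441]
tip z [40.07391616 43.25991642]
```

View pics/dw.png

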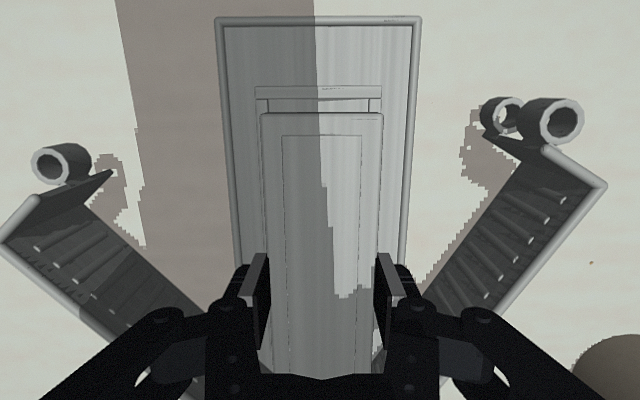

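View pics/ds.png

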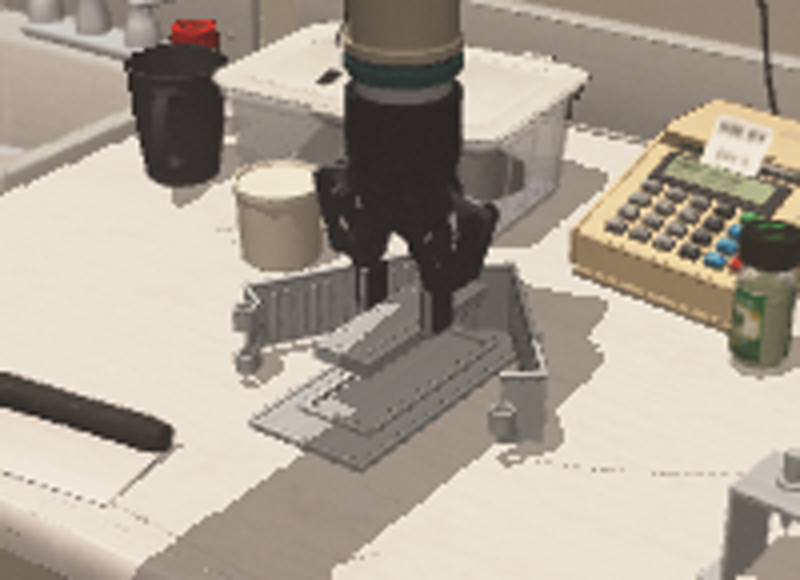

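Run:
```python
from h import *
im=cams.get_image('wrist')
f=im['frame']
cv2.imwrite('pics/d2.png',cv2.resize(f[5:155,200:440],None,fx=3.3,fy=3.3,interpolation=cv2.INTER_CUBIC)[:,:,::-1])
```

```text
(no output)
```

View pics/d2.png

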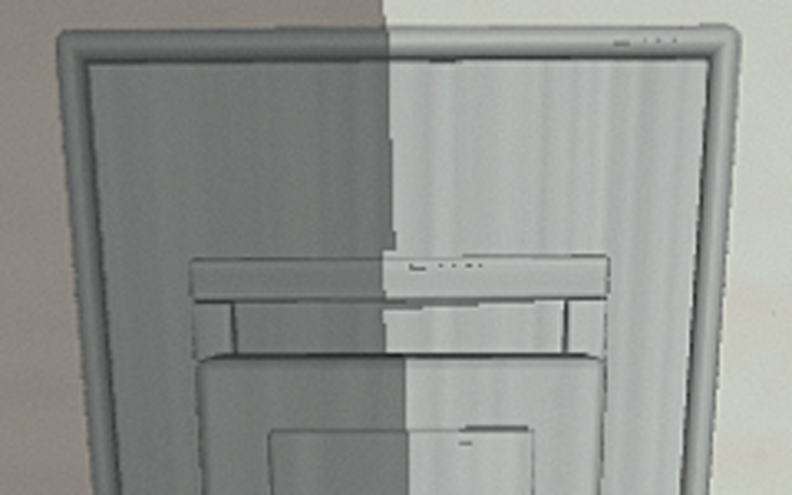

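Run:
```python
from h import *
from scipy.optimize import least_squares
im=dict(np.load('d.npz'))
def W(p,A): c,s=np.cos(p[2]),np.sin(p[2]); return np.c_[p[0]+c*A[:,0]-s*A[:,1],p[1]+s*A[:,0]+c*A[:,1],A[:,2]]
def fit(M):
    A=np.array([m[0] for m in M],float);B=np.array([m[1] for m in M],float)
    r=least_squares(lambda p:(proj(im,W(p,A))-B).ravel(),[595,0,0],x_scale=[1,1,.01],loss='soft_l1');print(r.x,np.round(r.fun.reshape(-1,2),1).tolist());return r.x
fit([([-76.5,-30.5,9],(257.6,83.5)),([-76.5,30.5,9],(384.2,82.9)),([-70.5,-24.5,9],(270.3,95.9)),([-70.5,24.5,9],(371.5,95.3)),([-107,-48,4],(217.6,16.5)),([-107,48,4],(424.2,15))])
for z in(51,53,55):
  fit([([-69,-23,z],(260.3,112.8)),([-69,23,z],(383.3,112.2))])
  print(onplane(im,[[260.3,112.8],[383.3,112.2]],z))
m=im['depth']; 
for a in((300,130),(320,200),(360,250)): 
    P,u,v=pts(im,np.pad(np.ones((3,3),bool),((a[1]-1,400-a[1]-2),(a[0]-1,640-a[0]-2)))); print(np.median(P,0))
```

```text
[ 5.92603730e+02  3.20580523e+00 -3.07907123e-02] [[-0.4, 0.1], [0.5, 0.1], [0.1, 0.7], [0.2, 0.8], [0.3, -1.0], [-0.8, -0.6]]
[ 5.96287672e+02  3.37201859e+00 -3.08808813e-02] [[-0.1, 0.0], [0.1, 0.0]]
[[526.60974546 -17.44472945  51.        ]
 [528.02742378  28.44978554  51.        ]]
[ 5.96182944e+02  3.37106012e+00 -3.09090848e-02] [[-1.0, 0.0], [1.0, 0.0]]
[[526.50484037 -17.10216858  53.        ]
 [527.90143263  28.10972733  53.        ]]
[ 5.96070130e+02  3.36857938e+00 -3.09690305e-02] [[-2.0, 0.1], [2.0, 0.0]]
[[526.39993527 -16.75960771  55.        ]
 [527.77544148  27.76966912  55.        ]]
[533.21429832  -2.78262237  53.71227549]
[560.40768869   3.61333574  54.5161376 ]
[582.35664189  19.25705099  54.43087031]
```

>>> step_arm(linear=[[0, -3.3, 10], [0, -3.3, 27], [0, -3.3, 27], [0, -3.3, 27]], yaw=[0, 0, 0, 0], gripper=[-0.3, -0.3, -0.3, -0.3])

```text
clock: 6.57
eef_pos: [590.8, 1.5, 1.5]
tool_rot: [-3.141, -0.0, 1.534]
force: [-0.3, -0.1, -1.5]
width: 44.5
```

Run:
```python
from h import *
st();im=cams.get_image('wrist');np.savez('e.npz',**im)
f=im['frame']
cv2.imwrite('pics/e2.png',cv2.resize(f[5:155,200:440],None,fx=3.3,fy=3.3,interpolation=cv2.INTER_CUBIC)[:,:,::-1])
P,u,v=pts(im);k=(abs(u-320)<20)&(v>130)&(v<250);print(np.median(P[k,2]))
```

```text
{'clock': 6.567, 'qpos': [-0.016, 0.849, -0.054, 1.829, 0.089, 0.467, 1.402], 'eef_pos': [590.753, 1.521, 1.549], 'tool_rot': [-3.141, -0.0, 1.534], 'force': [-0.325, -0.082, -1.453], 'width': 44.549}
26.140811365243593
```

View pics/e2.png

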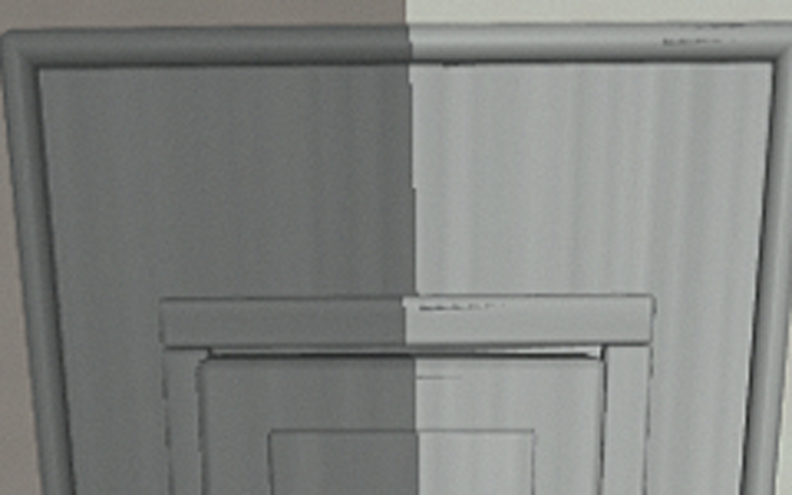

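Run:
```python
from h import *
from scipy.optimize import least_squares
im=dict(np.load('e.npz'))
def W(p,A): c,s=np.cos(p[2]),np.sin(p[2]); return np.c_[p[0]+c*A[:,0]-s*A[:,1],p[1]+s*A[:,0]+c*A[:,1],A[:,2]]
def fit(M):
    A=np.array([m[0] for m in M],float);B=np.array([m[1] for m in M],float)/3.3+[200,5]
    r=least_squares(lambda p:(proj(im,W(p,A))-B).ravel(),[595,0,0],x_scale=[1,1,.01],loss='soft_l1');print(r.x,np.round(r.fun.reshape(-1,2),1).tolist());return r.x
fit([([-76.5,-30.5,9],(160,298)),([-76.5,30.5,9],(654,296)),([-70.5,-24.5,9],(209,348)),([-70.5,24.5,9],(605,346)),([-107,-48,4],(2,34)),])
for z in (25,26,27): fit([([-69,-23,z],(199,359)),([-69,23,z],(605,357))])
```

```text
[ 5.92593718e+02  2.73531641e+00 -3.10203192e-02] [[-0.6, 0.2], [0.3, -0.2], [0.2, 0.1], [-0.4, -0.0], [0.4, -0.1]]
[ 5.91484921e+02  2.06725032e+00 -3.25566411e-02] [[-1.2, 0.0], [1.2, 0.0]]
[ 5.91429874e+02  2.06645543e+00 -3.25864314e-02] [[-1.7, 0.0], [1.7, 0.0]]
[ 5.91374026e+02  2.06535318e+00 -3.26194211e-02] [[-2.1, 0.1], [2.1, 0.0]]
```

>>> step_arm(linear=[[0.6, 1.1, 0], [0.6, 1.1, 3], [0.6, 1.1, 3], [0.6, 1.1, 3]], yaw=[0, 0, 0, 0], gripper=[-0.3, -0.3, -0.3, -0.3])

```text
clock: 6.95
eef_pos: [592.1, 2.0, -1.5]
tool_rot: [3.141, -0.0, 1.534]
force: [0.3, 0.4, -1.8]
width: 44.4
```

Run:
```python
from h import *
st();im=cams.get_image('wrist');np.savez('e.npz',**im)
f=im['frame']
cv2.imwrite('pics/e3.png',cv2.resize(f[80:155,230:410],None,fx=4.4,fy=4.4,interpolation=cv2.INTER_CUBIC)[:,:,::-1])
P,u,v=pts(im);k=(abs(u-320)<20)&(v>130)&(v<250);print(np.median(P[k,2]))
```

```text
{'clock': 6.95, 'qpos': [-0.018, 0.855, -0.053, 1.826, 0.09, 0.463, 1.401], 'eef_pos': [592.145, 1.967, -1.536], 'tool_rot': [3.141, -0.0, 1.534], 'force': [0.275, 0.44, -1.783], 'width': 44.364}
23.033841320347932
```

View pics/e3.png

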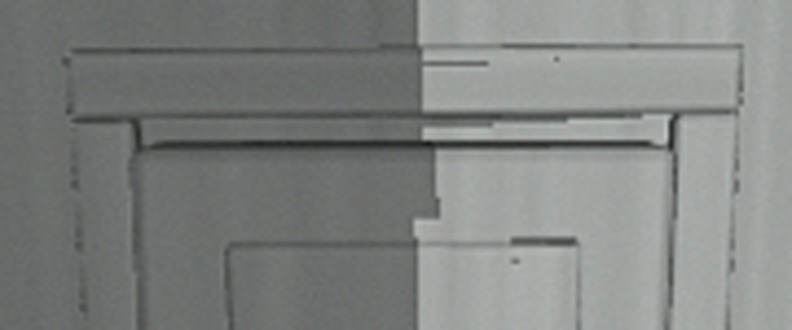

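```bash
cat > f2.py <<'E'
from h import *
from scipy.optimize import least_squares
im=dict(np.load('e.npz'))
def W(p,A): c,s=np.cos(p[2]),np.sin(p[2]); return np.c_[p[0]+c*A[:,0]-s*A[:,1],p[1]+s*A[:,0]+c*A[:,1],A[:,2]]
def fit(M):
    A=np.array([m[0] for m in M],float);B=np.array([m[1] for m in M],float)/4.4+[230,80]
    r=least_squares(lambda p:(proj(im,W(p,A))-B).ravel(),[595,0,0],x_scale=[1,1,.01],loss='soft_l1');print(r.x,np.round(r.fun.reshape(-1,2),1).tolist());return r.x
E
cat > f3.py <<'E'
from f2 import *
fit([([-76.5,-30.5,9],(69,49)),([-76.5,30.5,9],(742,45)),([-70.5,-24.5,9],(137,119)),([-70.5,24.5,9],(673,114))])
for z in (22,23): fit([([-69,-23,z],(132,148)),([-69,23,z],(673,146))])
E
python3 f3.py
```

```text
[ 5.92347661e+02  2.85142811e+00 -3.05192272e-02] [[-0.8, 0.2], [0.6, -0.0], [-0.2, -0.2], [0.4, 0.1]]
[ 5.92817728e+02  2.34215373e+00 -3.38364888e-02] [[-1.3, 0.0], [1.3, 0.0]]
[ 5.92761928e+02  2.34284932e+00 -3.38592787e-02] [[-1.8, 0.0], [1.8, 0.0]]
```

>>> step_arm(linear=[[0.4, -0.3, 2], [0.4, -0.3, 4], [0.4, -0.3, 5.5], [0.4, -0.3, 6], [0.4, -0.3, 6]], yaw=[0, 0, 0, 0, 0], gripper=[-0.3, -0.3, -0.3, -0.3, -0.3])

```text
clock: 7.42
eef_pos: [591.9, 2.5, -5.3]
tool_rot: [3.141, 0.0, 1.534]
force: [-5.2, 0.5, 19.3]
width: 44.4
```

Run:
```python
from h import *
st();im=cams.get_image('wrist');np.savez('e.npz',**im)
f=im['frame']
cv2.imwrite('pics/e4.png',cv2.resize(f[80:155,230:410],None,fx=4.4,fy=4.4,interpolation=cv2.INTER_CUBIC)[:,:,::-1])
P,u,v=pts(im);k=(abs(u-320)<20)&(v>130)&(v<250);print(np.median(P[k,2]))
```

```text
{'clock': 7.417, 'qpos': [-0.019, 0.861, -0.052, 1.827, 0.09, 0.455, 1.4], 'eef_pos': [591.908, 2.466, -5.335], 'tool_rot': [3.141, 0.0, 1.534], 'force': [-5.15, 0.463, 19.349], 'width': 44.449}
19.254027789265834
```

View pics/e4.png

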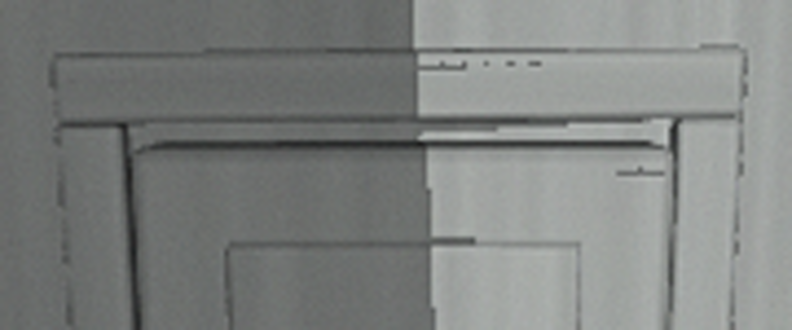

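```bash
cat > f4.py <<'E'
from f2 import *
fit([([-76.5,-30.5,9],(52,53)),([-76.5,30.5,9],(744,47)),([-70.5,-24.5,9],(125,124)),([-70.5,24.5,9],(676,119))])
for z in (17,18): fit([([-69,-23,z],(132,148)),([-69,23,z],(672,145))])
P,u,v=pts(im)
for z in range(125,370,30):
  for a,b in((280,300),(345,362)):
    k=(u>a)&(u<b)&(v>=z-4)&(v<=z+4);print(z,np.round(np.median(P[k],0),1),end=' ')
  print()
k=(u>280)&(u<360)&(v>60)&(v<78);print('tray',np.round(np.median(P[k],0),1))
E
python3 f4.py
```

```text
[ 5.92352311e+02  2.94629824e+00 -2.87409741e-02] [[-0.3, 0.2], [0.8, 0.1], [-0.4, -0.1], [0.0, -0.1]]
[ 5.92592404e+02  2.91218614e+00 -3.20334431e-02] [[-0.9, 0.0], [0.9, 0.0]]
[ 5.92537816e+02  2.91284378e+00 -3.20614506e-02] [[-1.3, 0.0], [1.3, 0.0]]
125 [527.3  -6.6  18.5] 125 [528.2  16.8  18.4] 
155 [538.2  -7.3  19.2] 155 [539.2  16.7  19.2] 
185 [549.9  -8.   19.3] 185 [550.8  16.4  19.2] 
215 [562.2  -8.8  19.3] 215 [563.2  16.2  19.2] 
245 [575.3  -9.6  19.2] 245 [576.1  16.4  19.2] 
275 [588.9 -10.5  19.3] 275 [589.9  16.1  19.2] 
305 [603.4 -11.4  19.1] 305 [604.4  16.   19.3] 
335 [619.1 -12.5  19.1] 335 [620.2  15.8  19.1] 
365 [635.6 -13.5  19.1] 365 [636.8  15.7  19.2] 
tray [507.6   5.2   5.4]
```

>>> step_arm(linear=[[0, 0, -1], [0, 0, -1], [0, 0, -1], [0, 0, -20], [0, 0, -60], [0, 0, -80], [0, 0, -80]], yaw=[0, 0, 0, 0, 0, 0, 0], gripper=[0.3, 0.3, 0.3, 0.3, 0.3, 0.3, 0.3])

```text
clock: 8.05
eef_pos: [595.2, 2.5, 76.3]
tool_rot: [3.134, -0.001, 1.534]
force: [0.3, 0.3, 0.6]
width: 55.8
```

```bash
python3 look.py f
```

```text
{'clock': 8.05, 'qpos': [-0.01, 0.732, -0.066, 1.801, 0.078, 0.603, 1.411], 'eef_pos': [595.22, 2.482, 76.321], 'tool_rot': [3.134, -0.001, 1.534], 'force': [0.303, 0.276, 0.642], 'width': 55.771}
tip z [94.85362647 97.27682536]
tip z [94.71122445 97.20135809]
```

View pics/fw.png

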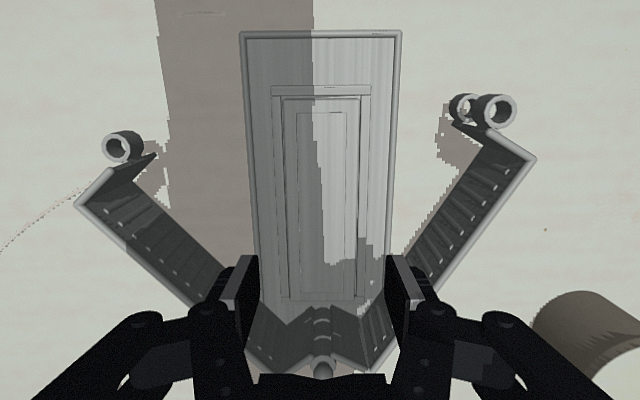

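View pics/fs.png

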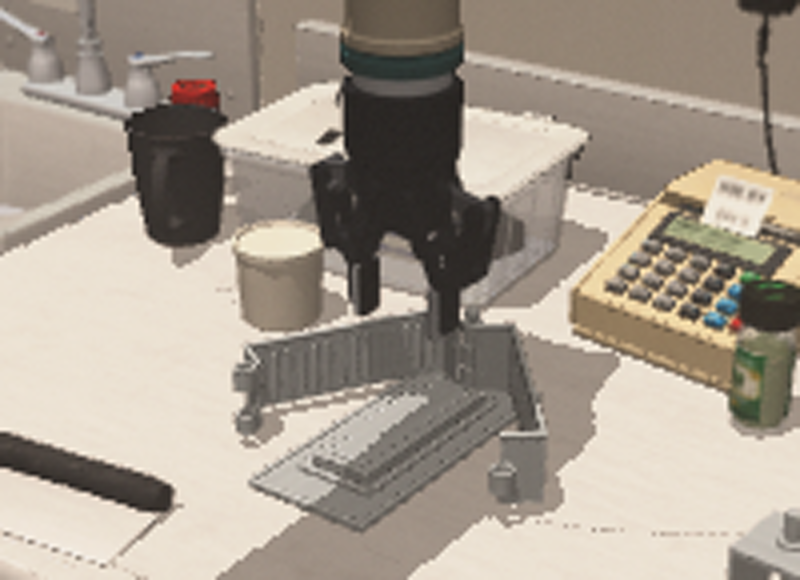

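Run:
```python
from h import *
st();im=cams.get_image('wrist')
P,u,v=pts(im)
for z in range(100,300,18):
  for a,b in((286,294),(348,356)):
    k=(u>a)&(u<b)&(v>=z-3)&(v<=z+3);print(z,np.round(np.median(P[k],0),1),end=' ')
  print()
k=(u>280)&(u<360)&(v>50)&(v<75);print('tray',np.round(np.median(P[k],0),1))
cv2.imwrite('pics/g.png',cv2.resize(im['frame'][70:310,230:410],None,fx=2.5,fy=2.5,interpolation=cv2.INTER_CUBIC)[:,:,::-1])
```

```text
{'clock': 8.15, 'qpos': [-0.01, 0.736, -0.066, 1.805, 0.078, 0.602, 1.41], 'eef_pos': [592.216, 2.34, 72.668], 'tool_rot': [3.14, -0.0, 1.534], 'force': [-0.053, -0.535, -0.898], 'width': 55.743}
100 [520.4 -13.7   8.9] 100 [521.8  23.5   9. ] 
118 [530.4 -13.7  17.5] 118 [531.8  22.6  17.7] 
136 [540.8 -14.4  17.5] 136 [542.2  22.6  17.7] 
154 [551.5 -15.   17.7] 154 [553.   22.5  17.6] 
172 [562.7 -15.8  17.7] 172 [564.1  22.3  17.6] 
190 [574.1 -16.5  17.6] 190 [575.5  22.2  17.6] 
208 [585.9 -17.3  17.6] 208 [587.5  22.   17.7] 
226 [598.2 -18.   17.5] 226 [599.6  21.9  17.6] 
244 [610.9 -18.9  17.5] 244 [612.4  21.7  17.7] 
262 [624.3 -19.8  17.6] 262 [625.3  21.6  17.5] 
280 [638.5 -20.6  17.4] 280 [639.   21.4  17.8] 
298 [652.6 -21.6  17.3] 298 [653.4  21.3  17.7] 
tray [499.7   5.1   5.4]
```

View pics/g.png

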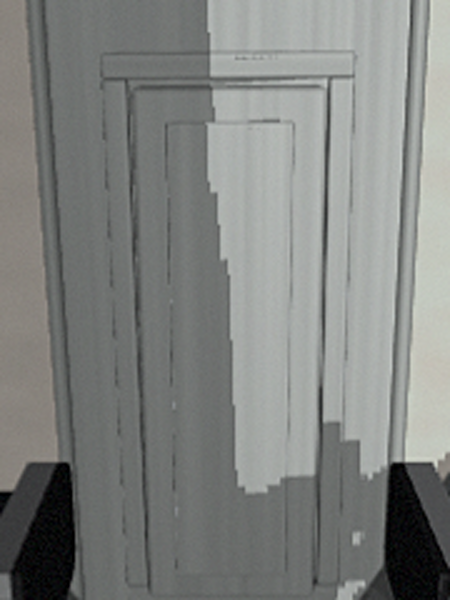

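```bash
cat > sides.py <<'E'
from h import *
import sys
MP=(592.45,2.9,-0.031)
def tomould(P):
    c,s=np.cos(MP[2]),np.sin(MP[2]);d=P[:,:2]-MP[:2];return np.c_[c*d[:,0]+s*d[:,1],-s*d[:,0]+c*d[:,1],P[:,2]]
def sides(cam,umin=0):
    im=cams.get_image(cam);P,u,v=pts(im);Q=tomould(P)
    for n,sg in(('L',1),('R',-1)):
        best=None
        k0=(Q[:,2]>56)&(Q[:,2]<67)&(Q[:,0]<86)&(Q[:,0]>-110)&(sg*Q[:,1]>5)&(sg*Q[:,1]<140)
        q=Q[k0,:2]-[86,0]; q[:,1]*=sg
        if len(q)<20: print(n,'few',len(q));continue
        for th in np.arange(-0.05,1.0,0.005):
            a=-q[:,0]*np.cos(th)+q[:,1]*np.sin(th); b=q[:,0]*np.sin(th)+q[:,1]*np.cos(th)
            c=((abs(b-28)<2.2)&(a>15)&(a<165)).sum()
            if best is None or c>best[0]: best=(c,th)
        print(cam,n,'open',round(best[1],3),'support',best[0],'of',len(q))
if __name__=='__main__': [sides(c) for c in sys.argv[1:]]
E
python3 sides.py wrist top scene
```

```text
wrist L open 0.51 support 2283 of 3994
wrist R open 0.7 support 2070 of 2876
top L open 0.505 support 26 of 26
R few 0
scene L open 0.495 support 85 of 143
scene R open 0.7 support 48 of 93
```

>>> step_arm(linear=[[0, 0, -30], [35, -3, -30], [75, -6, -30], [115, -8, -30], [126, -8, -10], [126, -8, 25], [126, -8, 35], [126, -8, 35]], yaw=[0, 0, 0, 0, 0, 0, 0, 0], gripper=[-1, -1, -1, -1, -1, -1, -1, -1])

```text
clock: 9.02
eef_pos: [584.9, 127.3, 33.4]
tool_rot: [-3.133, 0.003, 1.534]
force: [0.0, -0.6, -0.9]
width: 0.2
```

```bash
python3 look.py h1
```

```text
{'clock': 9.017, 'qpos': [-0.235, 0.807, -0.043, 1.791, 0.061, 0.554, 1.218], 'eef_pos': [584.948, 127.29, 33.422], 'tool_rot': [-3.133, 0.003, 1.534], 'force': [0.042, -0.606, -0.902], 'width': 0.194}
tip z [42.29088224 46.79540578]
tip z [54.5208335 58.2573919]
```

View pics/h1w.png

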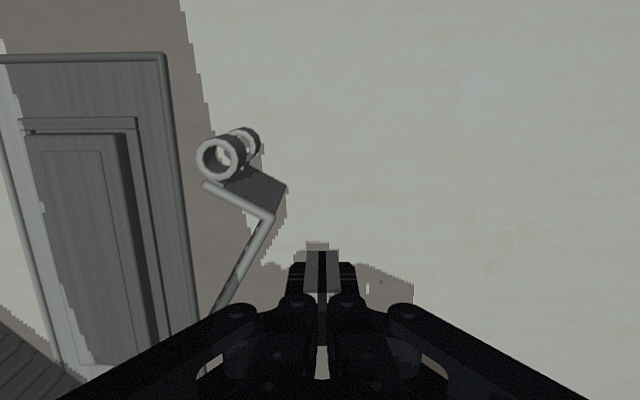

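View pics/h1s.png

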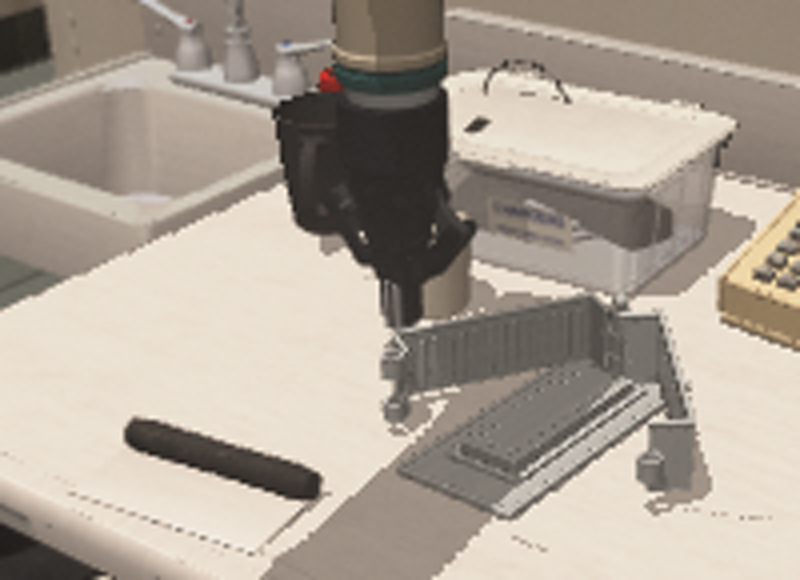

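>>> step_arm(linear=[[-5, 0, 10], [-17, 0, 10], [-27, -8, 10], [-37, -17, 10], [-47, -25, 10], [-57, -31, 10], [-67, -36, 10], [-67, -36, 10]], yaw=[0, 0, 0, 0, 0, 0, 0, 0], gripper=[-1, -1, -1, -1, -1, -1, -1, -1])

```text
clock: 9.78
eef_pos: [548.8, 58.9, 27.6]
tool_rot: [-3.14, 0.002, 1.53]
force: [-0.7, -1.3, -0.4]
width: -0.3
```

```bash
python3 look.py h2; python3 sides.py scene top wrist
```

```text
{'clock': 9.783, 'qpos': [-0.127, 0.773, -0.05, 1.932, 0.086, 0.441, 1.29], 'eef_pos': [548.773, 58.942, 27.603], 'tool_rot': [-3.14, 0.002, 1.53], 'force': [-0.747, -1.324, -0.373], 'width': -0.275}
tip z [32.78459251 36.43038372]
tip z [48.63506412 52.21455491]
scene L open 0.06 support 80 of 193
scene R open 0.695 support 44 of 91
L few 12
top R open 0.715 support 72 of 104
wrist L open 0.075 support 1014 of 4185
R few 0
```

View pics/h2w.png

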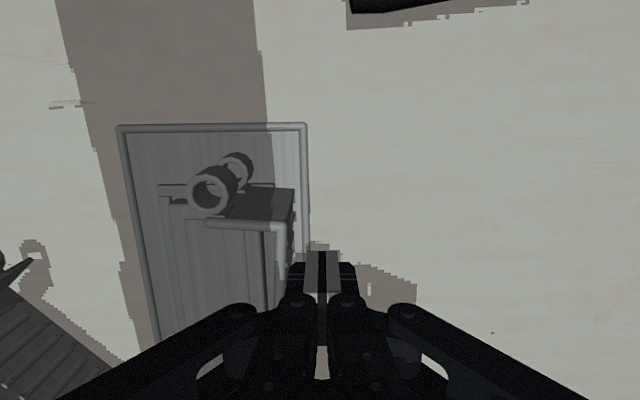

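View pics/h2s.png

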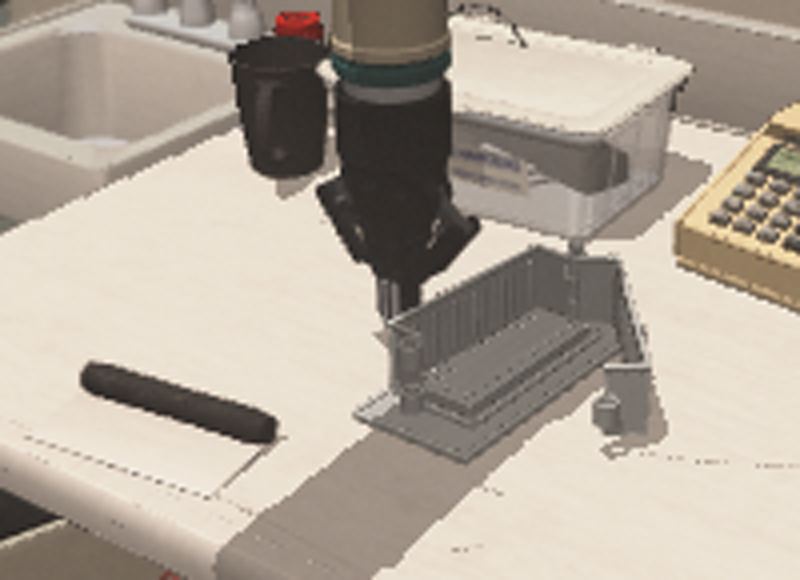

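>>> step_arm(linear=[[-4, -2, 0], [-8, -4, 0], [-9.5, -4, 0], [-9.5, -4, 0]], yaw=[0, 0, 0, 0], gripper=[-1, -1, -1, -1])

```text
clock: 10.37
eef_pos: [545.2, 53.0, 27.1]
tool_rot: [-3.141, 0.0, 1.533]
force: [-0.9, -0.5, -0.3]
width: 0.1
```

```bash
python3 sides.py scene wrist; python3 -c "
from h import *
st()"
```

```text
scene L open 0.01 support 75 of 167
scene R open 0.7 support 47 of 88
wrist L open 0.035 support 840 of 3474
wrist R open 0.685 support 48 of 49
{'clock': 10.467, 'qpos': [-0.114, 0.77, -0.053, 1.944, 0.089, 0.43, 1.3], 'eef_pos': [545.587, 53.484, 27.182], 'tool_rot': [-3.142, 0.0, 1.534], 'force': [0.156, 0.918, -0.234], 'width': -0.045}
```

>>> step_arm(linear=[[-3, -1, 0], [-3, -1, 0], [8, 0, -5], [8, 0, -40], [0, 10, -75], [-35, 25, -75], [-75, 45, -75], [-115, 60, -75]], yaw=[0, 0, 0, 0, 0, 0, 0, 0], gripper=[-1, -1, -1, -1, -1, -1, -1, -1])

```text
clock: 11.13
eef_pos: [602.2, -58.7, 103.9]
tool_rot: [3.138, -0.001, 1.538]
force: [2.0, -0.7, 0.1]
width: 0.1
```

>>> step_arm(linear=[[-35, 10, 0], [-60, 10, 0], [-77, 13, 10], [-77, 13, 40], [-77, 13, 75], [-77, 13, 75]], yaw=[0, 0, 0, 0, 0, 0], gripper=[-1, -1, -1, -1, -1, -1])

```text
clock: 11.63
eef_pos: [605.5, -135.6, 21.6]
tool_rot: [-3.131, -0.002, 1.534]
force: [-2.0, -0.1, -1.2]
width: 0.1
```

```bash
python3 look.py h3; python3 sides.py top wrist
```

```text
{'clock': 11.633, 'qpos': [0.228, 0.848, -0.087, 1.727, 0.118, 0.583, 1.605], 'eef_pos': [605.524, -135.627, 21.646], 'tool_rot': [-3.131, -0.002, 1.534], 'force': [-1.961, -0.104, -1.228], 'width': 0.055}
tip z [43.16900581 47.29820116]
tip z [26.13147123 31.85403992]
top L open -0.0 support 67 of 109
top R open 0.71 support 70 of 103
wrist L open -0.05 support 0 of 42
wrist R open 0.705 support 2261 of 4214
```

View pics/h3w.png

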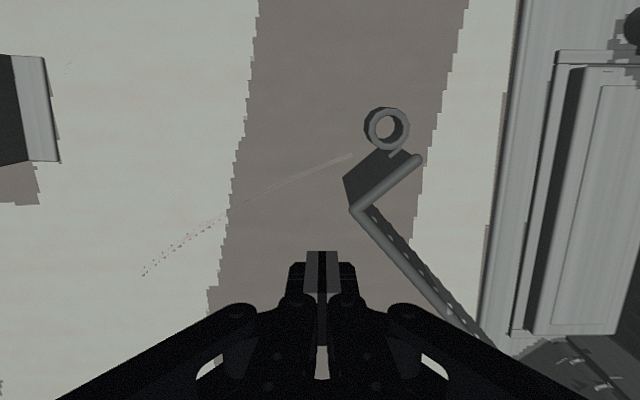

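View pics/h3s.png

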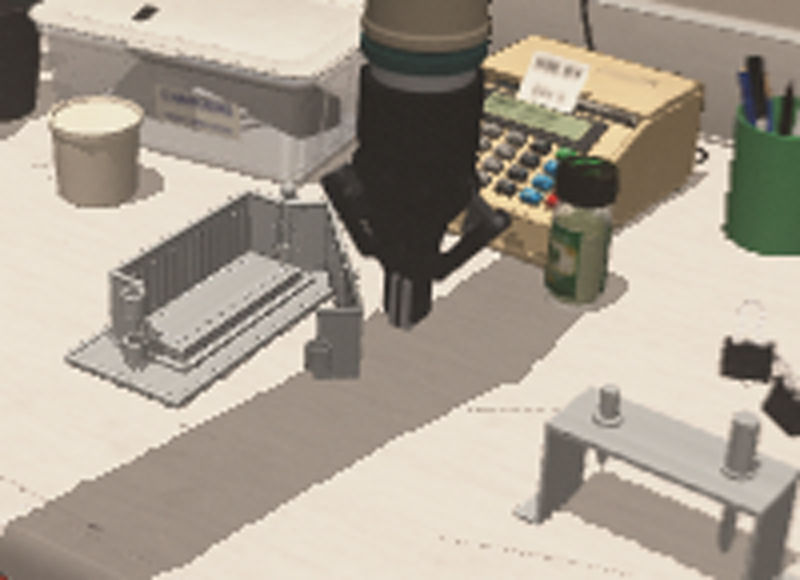

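>>> step_arm(linear=[[13, -2, 0], [24, -16, 0], [35, -31, 0], [47, -41, 0], [59, -50, 0], [70, -56, 0], [80, -61, 0], [86, -64, 0]], yaw=[0, 0, 0, 0, 0, 0, 0, 0], gripper=[-1, -1, -1, -1, -1, -1, -1, -1])

```text
clock: 12.5
eef_pos: [549.8, -46.5, 28.3]
tool_rot: [3.14, -0.001, 1.536]
force: [0.3, 0.0, 0.2]
width: -0.3
```

```bash
python3 look.py h4; python3 sides.py top wrist scene
```

```text
{'clock': 12.5, 'qpos': [0.074, 0.771, -0.061, 1.935, 0.099, 0.437, 1.476], 'eef_pos': [549.754, -46.509, 28.292], 'tool_rot': [3.14, -0.001, 1.536], 'force': [0.273, 0.011, 0.204], 'width': -0.27}
tip z [50.18784961 53.83937117]
tip z [32.10761879 39.44327986]
top L open -0.005 support 64 of 97
R few 0
wrist L open 0.01 support 2699 of 4057
wrist R open 0.04 support 1147 of 3123
scene L open -0.0 support 45 of 76
scene R open 0.045 support 26 of 98
```

View pics/h4w.png

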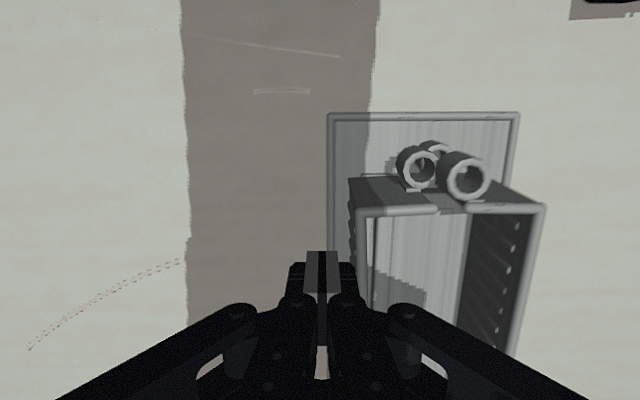

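>>> step_arm(linear=[[3, -1, 0], [6, -1, 0], [6, -1, 0], [6, -1, 0]], yaw=[0, 0, 0, 0], gripper=[-1, -1, -1, -1])

```text
clock: 13.08
eef_pos: [548.6, -42.7, 27.1]
tool_rot: [-3.141, -0.0, 1.534]
force: [-0.5, -0.3, 0.1]
width: -0.1
```

```bash
python3 look.py h5; python3 sides.py wrist scene
```

```text
{'clock': 13.083, 'qpos': [0.065, 0.772, -0.059, 1.938, 0.097, 0.435, 1.469], 'eef_pos': [548.555, -42.676, 27.084], 'tool_rot': [-3.141, -0.0, 1.534], 'force': [-0.536, -0.33, 0.103], 'width': -0.077}
tip z [48.54493214 52.98713253]
tip z [30.44493013 36.71533068]
wrist L open 0.01 support 2496 of 3835
wrist R open 0.02 support 1057 of 2963
scene L open -0.0 support 46 of 73
scene R open 0.03 support 19 of 85
```

View pics/h5w.png

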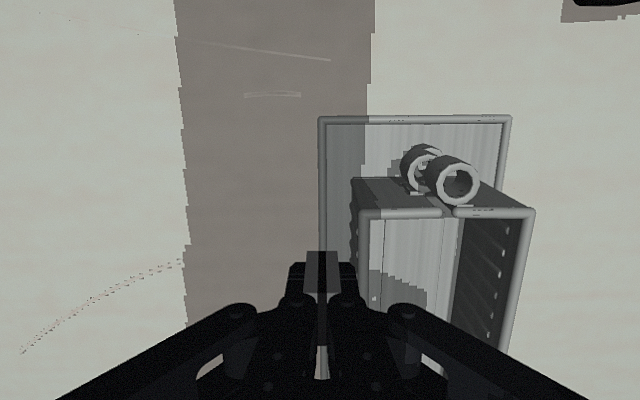

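>>> step_arm(linear=[[-9, 0, -3], [-9, 0, -40], [0, 5, -80], [30, 15, -80], [47, 20, -80], [47, 20, -80], [47, 20, -50], [47, 20, -50]], yaw=[0, 0, 0, 0, 0, 0, 0, 0], gripper=[-1, -1, -1, 1, 1, 1, 1, 1])

```text
clock: 13.95
eef_pos: [567.4, 2.5, 74.1]
tool_rot: [-3.135, 0.001, 1.534]
force: [-1.3, -0.2, -0.9]
width: 60.4
```

```bash
python3 look.py i; python3 sides.py wrist
```

```text
{'clock': 13.95, 'qpos': [-0.013, 0.712, -0.065, 1.866, 0.079, 0.573, 1.405], 'eef_pos': [567.38, 2.502, 74.123], 'tool_rot': [-3.135, 0.001, 1.534], 'force': [-1.271, -0.23, -0.925], 'width': 60.408}
tip z [93.56262992 96.2410072 ]
tip z [93.47918156 96.12146907]
wrist L open 0.01 support 1997 of 2748
wrist R open 0.015 support 1955 of 2499
```

View pics/iw.png

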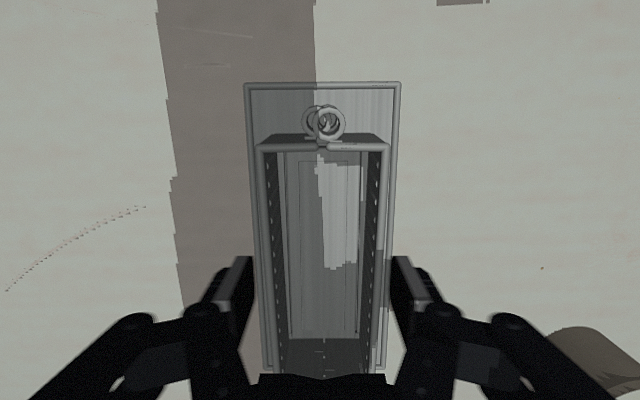

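View pics/is.png

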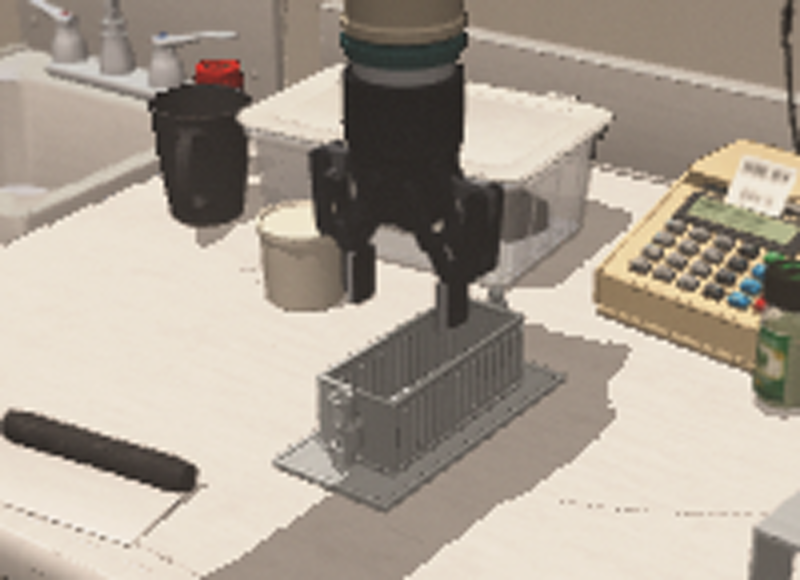

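>>> step_arm(linear=[[0, 0, 0], [0, 0, 0], [0, 0, 0], [0, 0, 20], [0, 0, 45], [0, 0, 57], [0, 0, 57], [0, 0, 57]], yaw=[0, 0, 0, 0, 0, 0, 0, 0], gripper=[1, 1, 1, 1, 1, 1, 0, -0.5])

```text
clock: 14.77
eef_pos: [569.9, 3.4, 20.1]
tool_rot: [-3.14, 0.0, 1.534]
force: [-2.6, -2.4, 1.8]
width: 63.7
```

>>> step_arm(linear=[[0, 0, 0], [0, 0, 0], [0, 0, 0], [0, 0, 0]], yaw=[0, 0, 0, 0], gripper=[-1, -1, -1, -1])

```text
clock: 15.1
eef_pos: [570.2, 3.1, 21.2]
tool_rot: [3.142, 0.001, 1.534]
force: [-3.6, -1.3, 5.8]
width: 58.0
```

```bash
python3 look.py j; python3 sides.py wrist
```

```text
{'clock': 15.1, 'qpos': [-0.02, 0.799, -0.055, 1.884, 0.089, 0.461, 1.396], 'eef_pos': [570.16, 3.148, 21.172], 'tool_rot': [3.142, 0.001, 1.534], 'force': [-3.625, -1.252, 5.783], 'width': 58.02}
tip z [23.740408   28.87454143]
tip z [23.22753508 28.70137791]
wrist L open -0.005 support 3027 of 4548
wrist R open -0.005 support 3029 of 4684
```

View pics/jw.png

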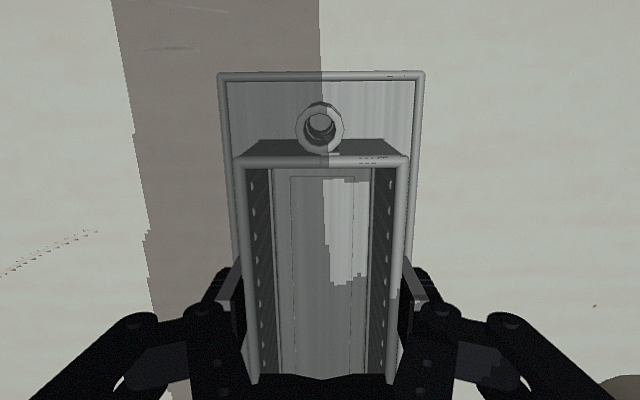

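>>> step_arm(linear=[[0, 0, 0], [0, 0, 0], [0, 0, -10], [0, 0, -40], [0, 0, -80], [-10, -1, -110], [-50, -4, -150], [-90, -8, -170]], yaw=[0, 0, 0, 0, 0, 0, 0, 0], gripper=[0.9, 0.9, 0.9, 0.9, 0.9, 0.9, 0.5, 0])

```text
clock: 15.92
eef_pos: [563.2, -68.7, 185.1]
tool_rot: [3.136, -0.002, 1.54]
force: [-0.4, -1.4, 0.3]
width: 58.9
```

>>> step_arm(linear=[[-40, -4, 0], [-80, -8, 0], [-120, -12, 0], [-160, -16, 0], [-200, -20, 0], [-240, -23, 0], [-280, -26, 0], [-291, -26, 0]], yaw=[0, 0, 0, 0, 0, 0, 0, 0], gripper=[0, 0, 0, 0, 0, 0, 0, 0])

```text
clock: 16.58
eef_pos: [521.5, -370.3, 182.2]
tool_rot: [3.141, 0.007, 1.525]
force: [-0.1, -1.3, -0.3]
width: 42.7
```

>>> step_arm(linear=[[0, 0, 0], [0, 0, 0]], yaw=[0, 0], gripper=[0, 0])

```text
clock: 16.75
eef_pos: [524.3, -361.3, 181.6]
tool_rot: [3.141, -0.0, 1.532]
force: [0.8, 1.2, -0.1]
width: 42.3
```

```bash
python3 look.py k; python3 sides.py top
python3 - <<'E'
from h import *
im=cams.get_image('wrist')
for n in('long_pin','short_pin'):
  for q in cams.regions_of('wrist',n)[:2]:
    P,u,v=pts(im,q['pixels']);k=P[:,2]>np.percentile(P[:,2],98)-6
    print(n,q['conf'],q['pixel'],'top',np.round(P[k].mean(0),1),k.sum(),np.round(P[:,2].max()))
E
```

```text
{'clock': 16.75, 'qpos': [0.618, 0.648, -0.097, 1.595, 0.074, 0.901, 2.027], 'eef_pos': [524.32, -361.278, 181.583], 'tool_rot': [3.141, -0.0, 1.532], 'force': [0.839, 1.197, -0.136], 'width': 42.321}
tip z [198.30155922 201.67504914]
tip z [198.25610084 201.43853206]
top L open -0.025 support 68 of 100
top R open 0.015 support 73 of 115
long_pin 0.56 [295.5, 193.2] top [ 521.2 -378.8  105.2] 286 107.0
short_pin 0.81 [391.6, 198.8] top [ 528.9 -303.8   91. ] 148 93.0
```

View pics/kw.png

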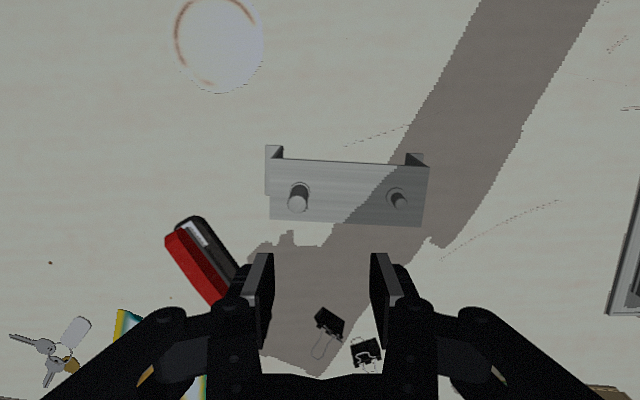

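Run:
```python
from h import *
s=st();im=cams.get_image('wrist');P,u,v=pts(im);e=np.array(s['eef_pos'])
for a,b in((255,275),(368,388)):
    k=(u>=a)&(u<=b)&(v>=250)&(v<=275)&(P[:,2]>190)&(P[:,2]<215); print(np.round(P[k].min(0)-e,1),np.round(P[k].max(0)-e,1),k.sum())
print(onplane(im,[[272,256],[371,256]],198)-e)
```

```text
{'clock': 17.05, 'qpos': [0.615, 0.648, -0.097, 1.596, 0.074, 0.901, 2.027], 'eef_pos': [525.007, -359.423, 181.427], 'tool_rot': [3.141, -0.0, 1.536], 'force': [-0.053, 0.198, -0.135], 'width': 42.775}
[-11.7 -27.4  14.3] [  1.8 -20.6  33.5] 357
[-9.8 21.3 15.1] [ 3.5 28.6 33.6] 356
[[ -8.13864011 -21.2240369   16.57255102]
 [ -6.60840431  22.06158144  16.57255102]]
```

>>> step_arm(linear=[[-19.5, -2.5, 0], [-19.5, -2.5, 20], [-19.5, -2.5, 50], [-19.5, -2.5, 60], [-19.5, -2.5, 60]], yaw=[0, 0, 0, 0, 0], gripper=[0, 0, 0, 0, 0])

```text
clock: 17.52
eef_pos: [519.2, -378.5, 118.2]
tool_rot: [-3.136, -0.004, 1.535]
force: [-1.2, 0.7, 0.3]
width: 42.5
```

```bash
python3 look.py l;python3 - <<'E'
from h import *
st();im=cams.get_image('wrist')
for n in('long_pin',):
  for q in cams.regions_of('wrist',n)[:2]:
    P,u,v=pts(im,q['pixels']);k=P[:,2]>np.percentile(P[:,2],98)-3
    print(n,q['conf'],q['pixel'],'top',np.round(P[k].mean(0),1),np.round(P[k].min(0),1),np.round(P[k].max(0),1),k.sum(),np.round(P[:,2].max()))
E
```

```text
{'clock': 17.517, 'qpos': [0.641, 0.735, -0.091, 1.622, 0.085, 0.795, 2.047], 'eef_pos': [519.215, -378.465, 118.198], 'tool_rot': [-3.136, -0.004, 1.535], 'force': [-1.167, 0.659, 0.281], 'width': 42.538}
tip z [135.03651085 138.07018096]
tip z [134.81023073 138.29987952]
{'clock': 17.617, 'qpos': [0.641, 0.732, -0.092, 1.619, 0.085, 0.796, 2.047], 'eef_pos': [521.565, -379.994, 121.5], 'tool_rot': [3.142, -0.0, 1.535], 'force': [0.705, -0.273, -0.106], 'width': 42.655}
long_pin 0.64 [323.3, 231.7] top [ 521.6 -379.   105.5] [ 515.1 -385.6  103.8] [ 528.8 -372.1  108. ] 459 108.0
```

View pics/lw.png

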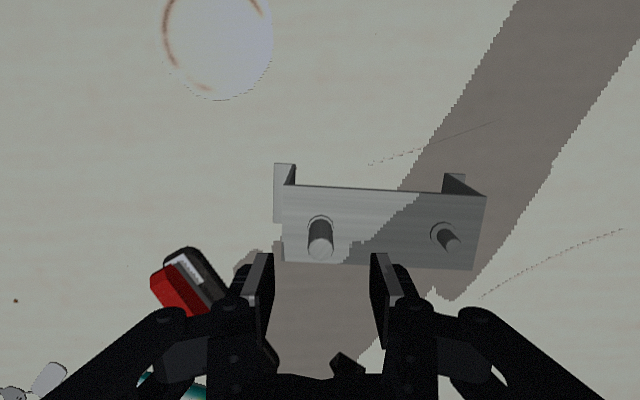

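>>> step_arm(linear=[[0.6, 0.3, 20], [0.6, 0.3, 40], [0.6, 0.3, 53], [0.6, 0.3, 53], [0.6, 0.3, 53]], yaw=[0, 0, 0, 0, 0], gripper=[0, 0, 0, 0, 0])

```text
clock: 18.13
eef_pos: [521.5, -379.8, 68.4]
tool_rot: [-3.141, -0.0, 1.534]
force: [0.1, 0.1, -0.8]
width: 42.6
```

```bash
python3 look.py m
```

```text
{'clock': 18.133, 'qpos': [0.636, 0.801, -0.085, 1.649, 0.095, 0.695, 2.038], 'eef_pos': [521.51, -379.802, 68.375], 'tool_rot': [-3.141, -0.0, 1.534], 'force': [0.114, 0.087, -0.753], 'width': 42.553}
tip z [68.60324846 69.91179339]
tip z [68.37111643 69.25455372]
```

View pics/mw.png

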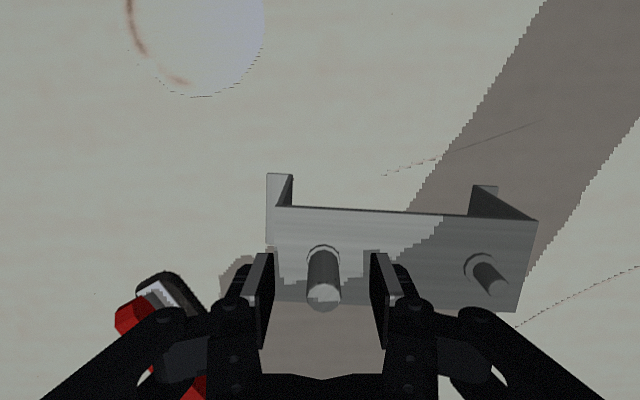

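View pics/ms.png

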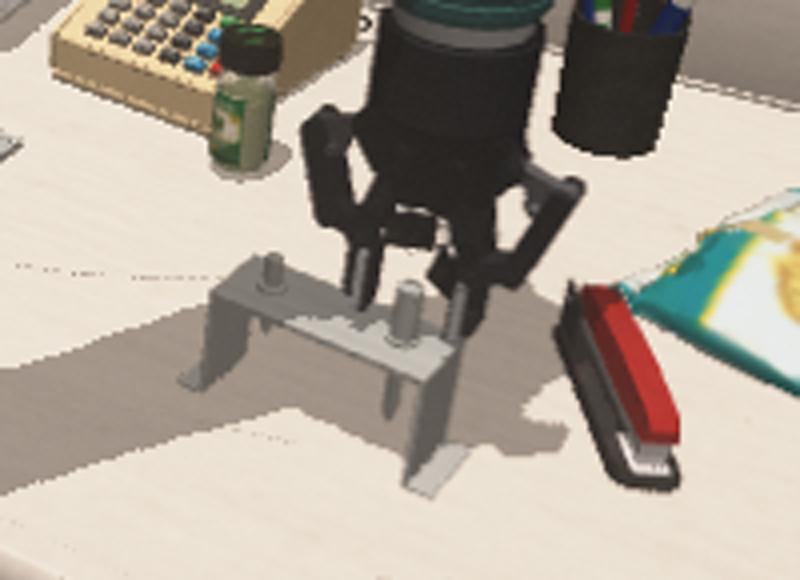

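>>> step_arm(linear=[[0, 0, 0], [0, 0, 0], [0, 0, 0], [0, 0, 0], [0, 0, 0]], yaw=[0, 0, 0, 0, 0], gripper=[-0.4, -0.8, -1, -1, -1])

```text
clock: 18.65
eef_pos: [522.0, -380.2, 69.2]
tool_rot: [3.14, 0.001, 1.534]
force: [-1.6, 0.8, 6.3]
width: 12.0
```

```bash
python3 look.py n
```

```text
{'clock': 18.65, 'qpos': [0.636, 0.8, -0.085, 1.649, 0.095, 0.695, 2.038], 'eef_pos': [521.988, -380.16, 69.175], 'tool_rot': [3.14, 0.001, 1.534], 'force': [-1.624, 0.78, 6.343], 'width': 11.978}
tip z [69.18681227 69.95892871]
tip z [68.77254674 69.55470968]
```

View pics/nw.png

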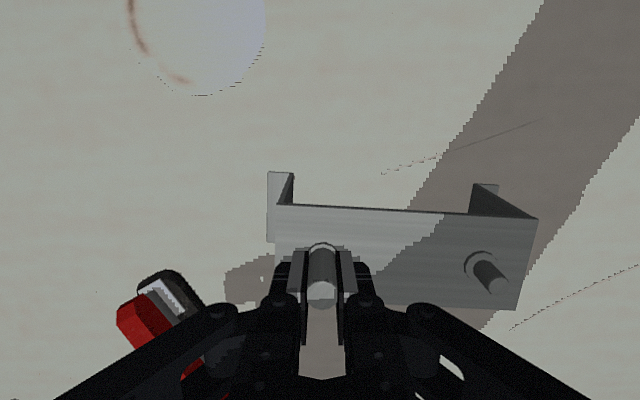

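View pics/ns.png

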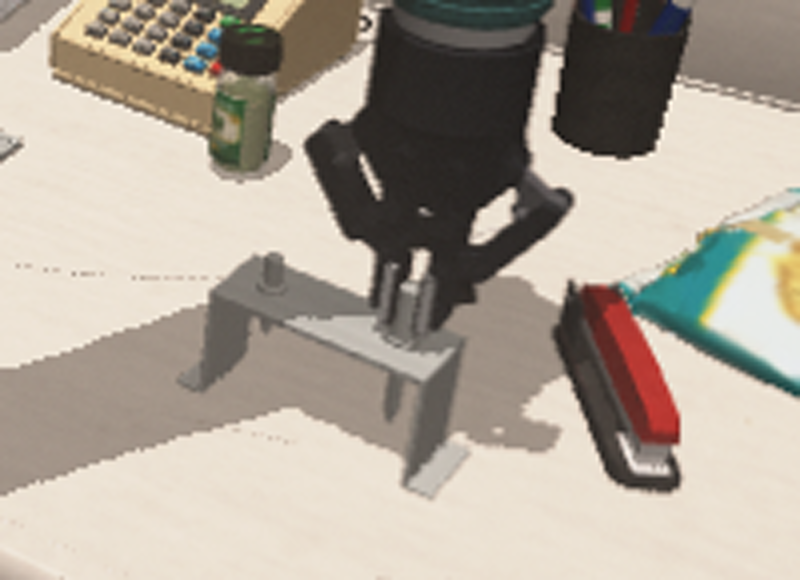

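>>> step_arm(linear=[[0, 0, -10], [0, 0, -35], [0, 0, -65], [0, 0, -85], [30, -2, -85], [70, -5, -85], [110, -8, -85], [150, -11, -85]], yaw=[0, 0, 0, 0, 0, 0, 0, 0], gripper=[-1, -1, -1, -1, -1, -1, -1, -1])

```text
clock: 19.42
eef_pos: [515.4, -228.2, 153.7]
tool_rot: [3.141, -0.0, 1.533]
force: [0.1, 1.1, 0.2]
width: 11.9
```

>>> step_arm(linear=[[40, -3, 0], [80, -6, 0], [120, -9, 0], [160, -12, 0], [195, -15, 0], [220, -18, 0], [233, -19, 0], [233, -19, 0]], yaw=[0, 0, 0, 0, 0, 0, 0, 0], gripper=[-1, -1, -1, -1, -1, -1, -1, -1])

```text
clock: 20.08
eef_pos: [505.3, 8.5, 153.6]
tool_rot: [3.141, -0.002, 1.541]
force: [0.4, 0.4, -0.4]
width: 11.2
```

>>> step_arm(linear=[[0, 0, 0], [0, 0, 0]], yaw=[0, 0], gripper=[-1, -1])

```text
clock: 20.25
eef_pos: [505.6, 2.5, 153.3]
tool_rot: [3.141, 0.001, 1.532]
force: [-0.3, -1.5, -0.7]
width: 11.6
```

```bash
python3 look.py o; python3 sides.py top wrist
```

```text
{'clock': 20.25, 'qpos': [-0.015, 0.518, -0.067, 1.983, 0.057, 0.643, 1.414], 'eef_pos': [505.579, 2.469, 153.331], 'tool_rot': [3.141, 0.001, 1.532], 'force': [-0.301, -1.489, -0.73], 'width': 11.628}
tip z [172.7756152  175.75898316]
tip z [172.10123973 175.07377811]
L few 0
R few 0
wrist L open -0.005 support 308 of 623
wrist R open -0.0 support 270 of 700
```

View pics/ow.png

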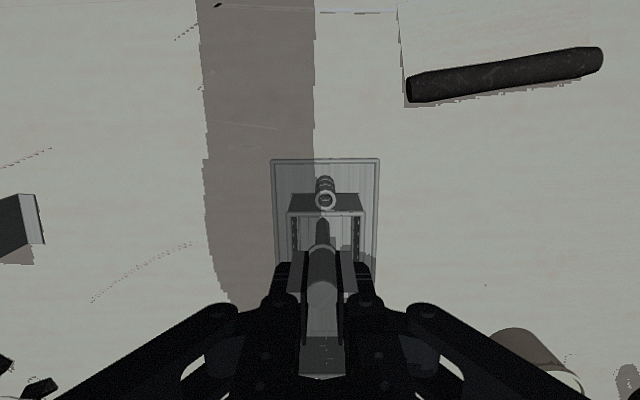

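View pics/os.png

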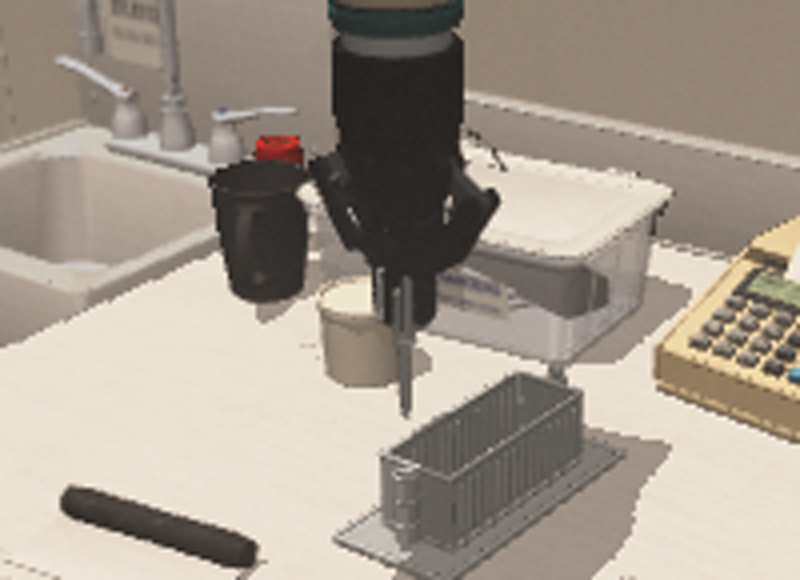

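Run:
```python
from h import *
s=st();im=cams.get_image('wrist');np.savez('p.npz',**im)
cv2.imwrite('pics/p.png',cv2.resize(im['frame'][165:265,270:380],None,fx=6,fy=6,interpolation=cv2.INTER_CUBIC)[:,:,::-1])
```

```text
{'clock': 20.45, 'qpos': [-0.014, 0.518, -0.067, 1.983, 0.056, 0.643, 1.414], 'eef_pos': [505.511, 2.503, 153.128], 'tool_rot': [-3.141, 0.0, 1.532], 'force': [-0.096, 0.776, -0.02], 'width': 11.855}
```

View pics/p.png

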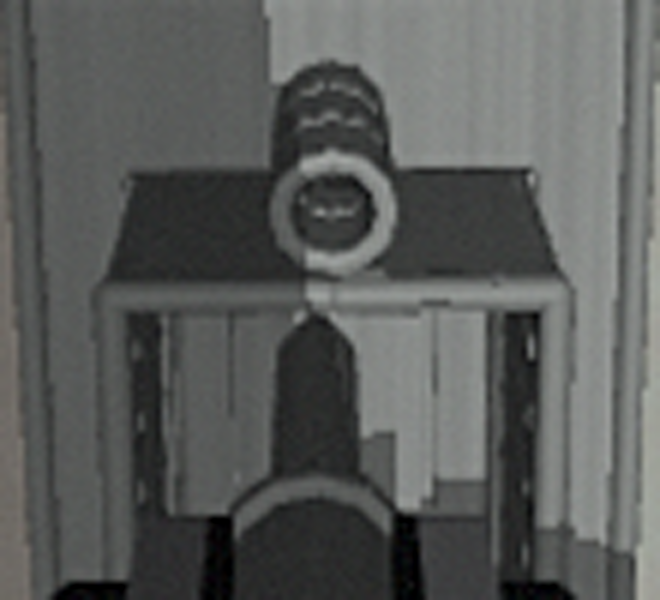

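Run:
```python
from h import *
im=dict(np.load('p.npz'))
c=lambda a,b:[[270+a/6-.4,165+b/6-.4]]
print('ring',onplane(im,c(336,214),60))
for z in(99,101.5,104): print('tip',onplane(im,c(317,318),z))
# collar near rim crop (315,478) : front-edge of collar 8mm toward camera, underside z=tip+52.5
print('collar front',onplane(im,c(315,474),101.5+55.5), 'L/R', onplane(im,c(233,530),157),onplane(im,c(393,530),157))
print('hole nominal', [592.45-86*np.cos(.031), 2.9+86*np.sin(.031)])
```

```text
ring [[506.70434617   5.57980007  60.        ]]
tip [[506.10057913   3.17717022  99.        ]]
tip [[505.19014886   3.20838883 101.5       ]]
tip [[504.27971858   3.23960744 104.        ]]
collar front [[498.00888632   3.2329332  157.        ]] L/R [[502.58909541  -3.4597974  157.        ]] [[503.09348948   9.22604598 157.        ]]
hole nominal [np.float64(506.4913196908225), np.float64(5.565573016183755)]
```

>>> step_arm(linear=[[2.4, 0.9, 10], [2.4, 0.9, 25], [2.4, 0.9, 36], [2.4, 0.9, 36], [2.4, 0.9, 36]], yaw=[0, 0, 0, 0, 0], gripper=[-1, -1, -1, -1, -1])

```text
clock: 20.92
eef_pos: [505.9, 6.3, 116.3]
tool_rot: [-3.14, 0.0, 1.534]
force: [0.1, -0.2, -0.4]
width: 11.9
```

Run:
```python
from h import *
s=st();im=cams.get_image('wrist');np.savez('p.npz',**im)
cv2.imwrite('pics/p2.png',cv2.resize(im['frame'][165:265,270:380],None,fx=6,fy=6,interpolation=cv2.INTER_CUBIC)[:,:,::-1])
im=cams.get_image('scene');c=proj(im,[[506,5.6,60]])[0].astype(int)
cv2.imwrite('pics/p2s.png',cv2.resize(im['frame'][c[1]-45:c[1]+35,c[0]-50:c[0]+50],None,fx=7,fy=7,interpolation=cv2.INTER_CUBIC)[:,:,::-1])
```

```text
{'clock': 20.917, 'qpos': [-0.026, 0.579, -0.062, 2.011, 0.064, 0.556, 1.402], 'eef_pos': [505.92, 6.299, 116.291], 'tool_rot': [-3.14, 0.0, 1.534], 'force': [0.114, -0.176, -0.351], 'width': 11.876}
```

View pics/p2.png

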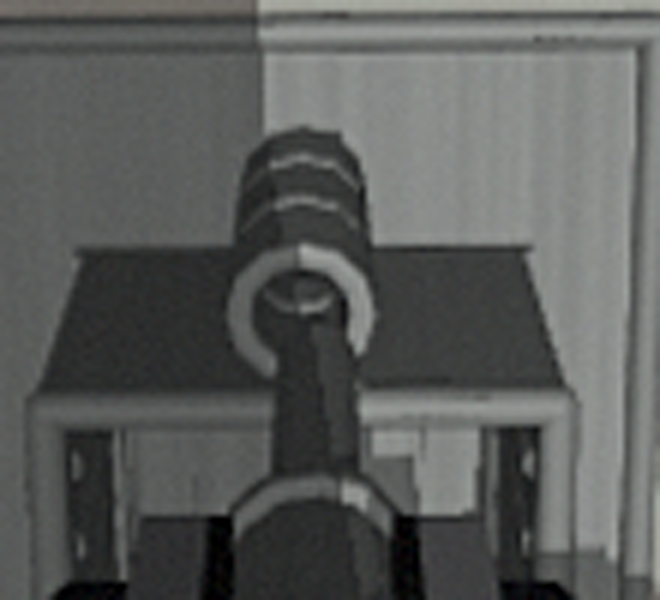

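View pics/p2s.png

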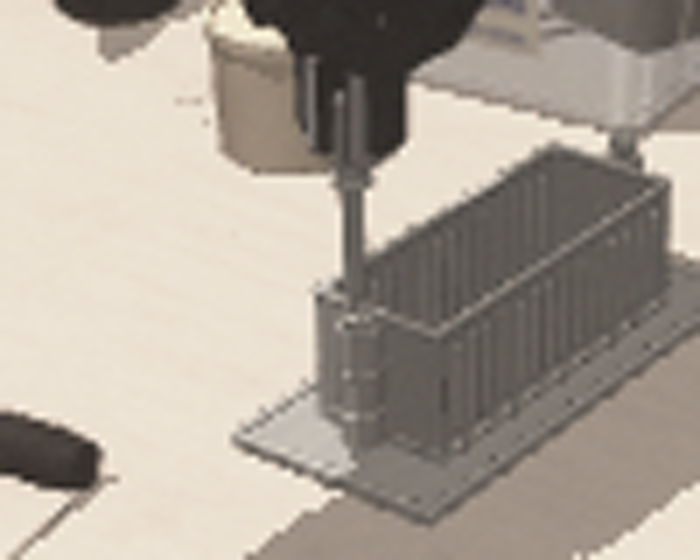

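Run:
```python
from h import *
st()
im=dict(np.load('p.npz'))
c=lambda a,b:[[270+a/6-.4,165+b/6-.4]]
for r in (314,317,320): print('ring',onplane(im,c(302,r),60)[0,:2])
print('top/bot',onplane(im,c(302,245),60)[0,:2])
for z in(63,64.7,66): print('tip',onplane(im,c(316,316),z)[0,:2])
print('collar front',onplane(im,c(315,474),64.7+55.5)[0,:2])
```

```text
{'clock': 21.017, 'qpos': [-0.025, 0.577, -0.062, 2.01, 0.064, 0.556, 1.402], 'eef_pos': [506.855, 6.335, 117.316], 'tool_rot': [3.141, -0.0, 1.534], 'force': [1.394, 0.448, -0.548], 'width': 12.067}
ring [506.60216285   5.37865652]
ring [506.943431   5.365319]
ring [507.28501084   5.35196922]
top/bot [498.83791413   5.68208213]
tip [505.80319797   6.9043228 ]
tip [505.18958151   6.92417942]
tip [504.7203454    6.93936389]
collar front [498.34174202   7.00490666]
```

>>> step_arm(linear=[[-1.6, 0.2, 0], [-1.6, 0.2, 0], [-1.6, 0.2, 0], [-1.6, 0.2, 0]], yaw=[0, 0, 0, 0], gripper=[-1, -1, -1, -1])

```text
clock: 21.35
eef_pos: [506.9, 4.7, 117.5]
tool_rot: [3.141, -0.0, 1.534]
force: [-0.3, -0.2, -1.4]
width: 12.0
```

Run:
```python
from h import *
s=st();im=cams.get_image('wrist');np.savez('p.npz',**im)
cv2.imwrite('pics/p3.png',cv2.resize(im['frame'][165:265,270:380],None,fx=6,fy=6,interpolation=cv2.INTER_CUBIC)[:,:,::-1])
```

```text
{'clock': 21.35, 'qpos': [-0.022, 0.577, -0.062, 2.01, 0.064, 0.556, 1.405], 'eef_pos': [506.855, 4.713, 117.465], 'tool_rot': [3.141, -0.0, 1.534], 'force': [-0.258, -0.182, -1.379], 'width': 11.963}
```

View pics/p3.png

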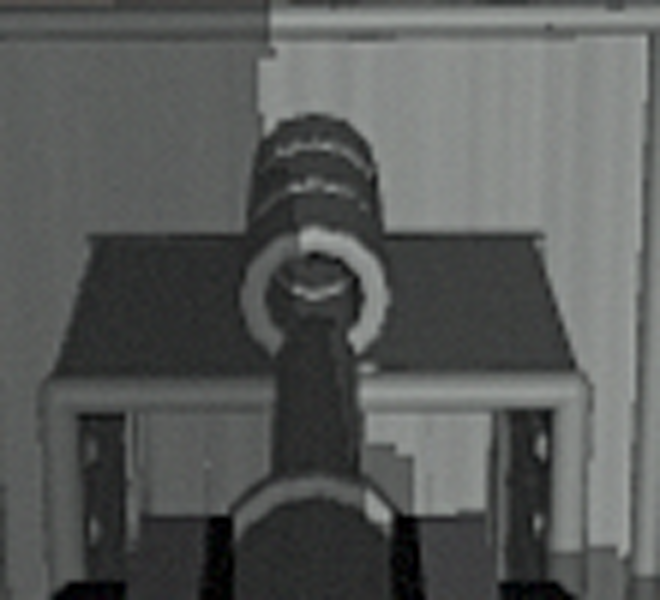

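Run:
```python
from h import *
im=dict(np.load('p.npz'))
c=lambda a,b:[[270+a/6-.4,165+b/6-.4]]
t=onplane(im,c(316,228),60)[0];print('ring c',t[:2]+[8.25,0], proj(im,t+[8.25,0,0]))
b=onplane(im,c(316,253),60)[0];print('bore far edge->c',b[:2]+[5.25,0])
for r in(315,320):
  for z in(65,66.5): print('tip',r,z,onplane(im,c(316,r),z)[0,:2])
print('collar front',onplane(im,c(315,474),65.8+55.5)[0,:2])
P,u,v=pts(im)
for row in range(330,470,25):
    k=(u>=316/6+270-2)&(u<=316/6+270+2)&(v==int(165+row/6)); print(np.round(np.median(P[k],0),1),end=' ')
```

```text
ring c [506.75252142   5.65464929] [[322.74005112 214.77717722]]
bore far edge->c [506.55095903   5.55095942]
tip 315 65 [506.51629172   5.34823399]
tip 315 66.5 [505.97113572   5.36558664]
tip 320 65 [507.07580404   5.32750345]
tip 320 66.5 [506.52661086   5.34500568]
collar front [499.34125019   5.42855977]
[503.2   5.6  79. ] [503.3   5.6  85.3] [503.5   5.6  91. ] [503.5   5.5  97. ] [503.2   5.5 103.1] [503.5   5.5 107.6]
```

>>> step_arm(linear=[[0.1, -0.3, 4], [0.1, -0.3, 9], [0.1, -0.3, 14], [0.1, -0.3, 18], [0.1, -0.3, 18]], yaw=[0, 0, 0, 0, 0], gripper=[-1, -1, -1, -1, -1])

```text
clock: 21.82
eef_pos: [505.5, 4.9, 98.0]
tool_rot: [-3.139, 0.0, 1.534]
force: [0.1, -0.3, -0.6]
width: 11.6
```

```bash
cat > pv.py <<'E'
from h import *
import sys
s=st();im=cams.get_image('wrist');np.savez('p.npz',**im)
cv2.imwrite('pics/%s.png'%sys.argv[1],cv2.resize(im['frame'][165:285,270:380],None,fx=5,fy=5,interpolation=cv2.INTER_CUBIC)[:,:,::-1])
im=cams.get_image('scene');c=proj(im,[[506,5.6,60]])[0].astype(int)
cv2.imwrite('pics/%ss.png'%sys.argv[1],cv2.resize(im['frame'][c[1]-45:c[1]+35,c[0]-50:c[0]+50],None,fx=6,fy=6,interpolation=cv2.INTER_CUBIC)[:,:,::-1])
E
python3 pv.py q
```

```text
{'clock': 21.817, 'qpos': [-0.025, 0.61, -0.059, 2.024, 0.068, 0.511, 1.401], 'eef_pos': [505.514, 4.871, 97.973], 'tool_rot': [-3.139, 0.0, 1.534], 'force': [0.116, -0.274, -0.597], 'width': 11.58}
```

View pics/q.png

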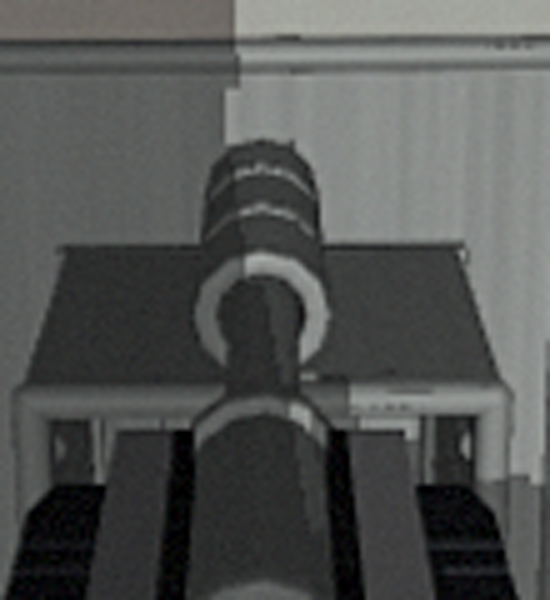

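View pics/qs.png

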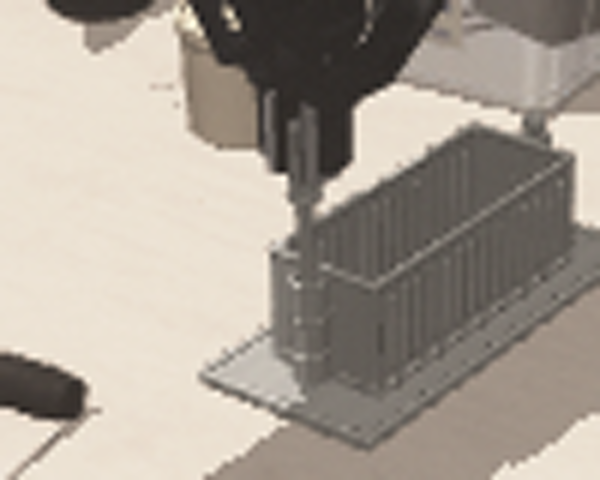

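>>> step_arm(linear=[[0, 0, 4], [0, 0, 8], [0, 0, 12], [0, 0, 16], [0, 0, 20], [0, 0, 20]], yaw=[0, 0, 0, 0, 0, 0], gripper=[-1, -1, -1, -1, -1, -1])

```text
clock: 22.42
eef_pos: [505.8, 4.9, 78.3]
tool_rot: [-3.14, 0.0, 1.534]
force: [-0.1, -0.3, -0.3]
width: 11.8
```

```bash
python3 pv.py r
```

```text
{'clock': 22.417, 'qpos': [-0.028, 0.645, -0.054, 2.036, 0.073, 0.464, 1.397], 'eef_pos': [505.766, 4.869, 78.256], 'tool_rot': [-3.14, 0.0, 1.534], 'force': [-0.054, -0.327, -0.338], 'width': 11.756}
```

View pics/r.png

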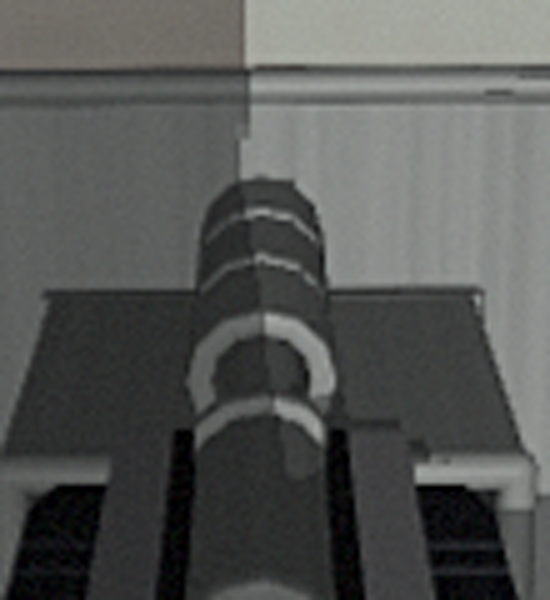

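>>> step_arm(linear=[[0, 0, 5], [0, 0, 10], [0, 0, 14], [0, 0, 17], [0, 0, 19], [0, 0, 20], [0, 0, 20]], yaw=[0, 0, 0, 0, 0, 0, 0], gripper=[-1, -1, -1, -1, -1, -1, -1])

```text
clock: 23.1
eef_pos: [506.1, 4.9, 59.2]
tool_rot: [-3.141, 0.0, 1.534]
force: [-1.3, -0.2, -0.1]
width: 11.8
```

```bash
python3 pv.py t
```

```text
{'clock': 23.1, 'qpos': [-0.032, 0.679, -0.049, 2.046, 0.077, 0.419, 1.394], 'eef_pos': [506.113, 4.877, 59.176], 'tool_rot': [-3.141, 0.0, 1.534], 'force': [-1.261, -0.213, -0.143], 'width': 11.843}
```

View pics/t.png

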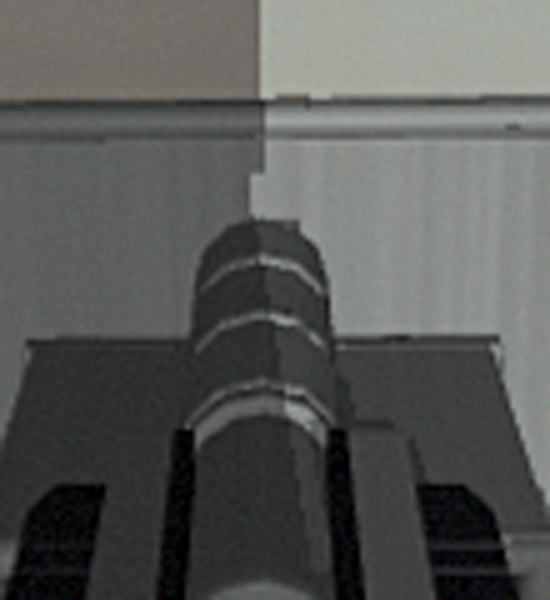

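View pics/ts.png

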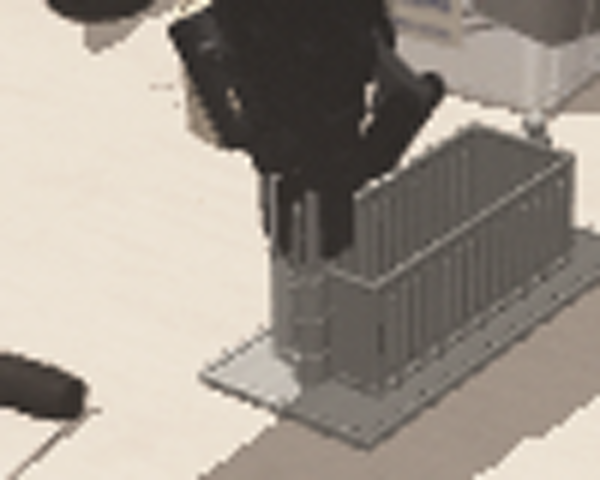

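Almost seated; press a bit more until contact shows.

>>> step_arm(linear=[[0, 0, 1], [0, 0, 2], [0, 0, 3], [0, 0, 3]], yaw=[0, 0, 0, 0], gripper=[-1, -1, -1, -1])

```text
clock: 23.53
eef_pos: [506.6, 4.9, 58.6]
tool_rot: [3.14, 0.0, 1.534]
force: [-5.9, -0.2, 26.2]
width: 11.6
```

>>> step_arm(linear=[[0, 0, -2], [0, 0, -2], [0, 0, -2], [0, 0, -2], [0, 0, -25], [0, 0, -65], [0, 0, -80], [0, 0, -80]], yaw=[0, 0, 0, 0, 0, 0, 0, 0], gripper=[-1, -0.2, 0, 0, 0, 0.5, 1, 1])

```text
clock: 24.2
eef_pos: [509.0, 5.0, 139.2]
tool_rot: [3.135, -0.001, 1.534]
force: [-0.2, 0.2, -0.7]
width: 76.7
```

```bash
python3 pv.py v; python3 look.py v2;python3 sides.py wrist
python3 - <<'E'
from h import *
im=cams.get_image('wrist')
for q in cams.regions_of('wrist','long_pin')[:2]:
    P,u,v=pts(im,q['pixels']);k=P[:,2]>np.percentile(P[:,2],98)-3
    print(q['conf'],q['pixel'],'top',np.round(P[k].mean(0),1),np.round(P[:,2].max()))
E
```

```text
{'clock': 24.2, 'qpos': [-0.019, 0.541, -0.067, 1.993, 0.061, 0.603, 1.408], 'eef_pos': [509.007, 5.004, 139.157], 'tool_rot': [3.135, -0.001, 1.534], 'force': [-0.241, 0.21, -0.731], 'width': 76.729}
{'clock': 24.3, 'qpos': [-0.019, 0.546, -0.066, 1.996, 0.061, 0.601, 1.408], 'eef_pos': [506.456, 4.887, 136.091], 'tool_rot': [3.141, -0.0, 1.534], 'force': [-1.002, 0.058, 0.05], 'width': 85.567}
tip z [162.94415231 164.42279586]
tip z [162.98917298 164.49659633]
wrist L open -0.005 support 905 of 1152
wrist R open -0.0 support 905 of 1166
0.86 [320.5, 217.5] top [506.4   5.2  95.5] 97.0
```

View pics/v2w.png

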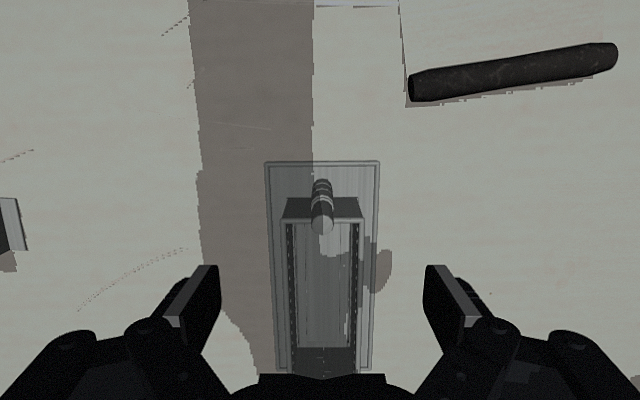

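View pics/vs.png

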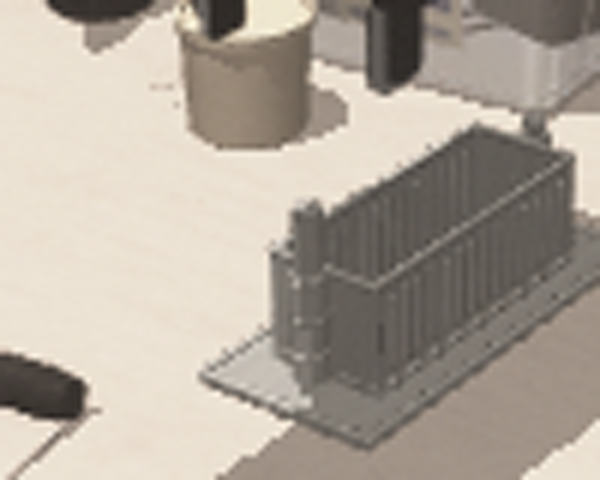

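>>> step_arm(linear=[[0, 30, 0], [0.5, 65, 0], [1, 86, 0], [1, 86, 0], [1, 86, 40], [1, 86, 80], [1, 86, 105], [1, 86, 125]], yaw=[0, 0, 0, 0, 0, 0, 0, 0], gripper=[1, 1, 1, 1, 1, 1, 1, 1])

```text
clock: 25.22
eef_pos: [589.4, 2.7, 7.7]
tool_rot: [-3.136, 0.0, 1.534]
force: [0.1, -0.2, -0.3]
width: 85.6
```

```bash
python3 look.py x
```

```text
{'clock': 25.217, 'qpos': [-0.021, 0.839, -0.049, 1.827, 0.079, 0.484, 1.41], 'eef_pos': [589.362, 2.684, 7.651], 'tool_rot': [-3.136, 0.0, 1.534], 'force': [0.092, -0.206, -0.27], 'width': 85.621}
tip z [ 8.57787438 13.66985272]
tip z [ 8.05873828 11.78710523]
```

View pics/xw.png

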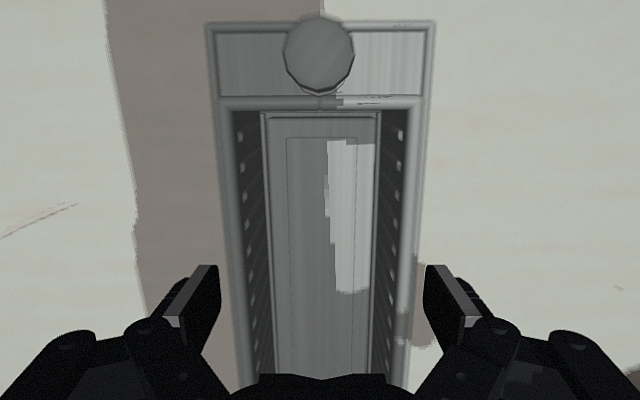

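View pics/xs.png

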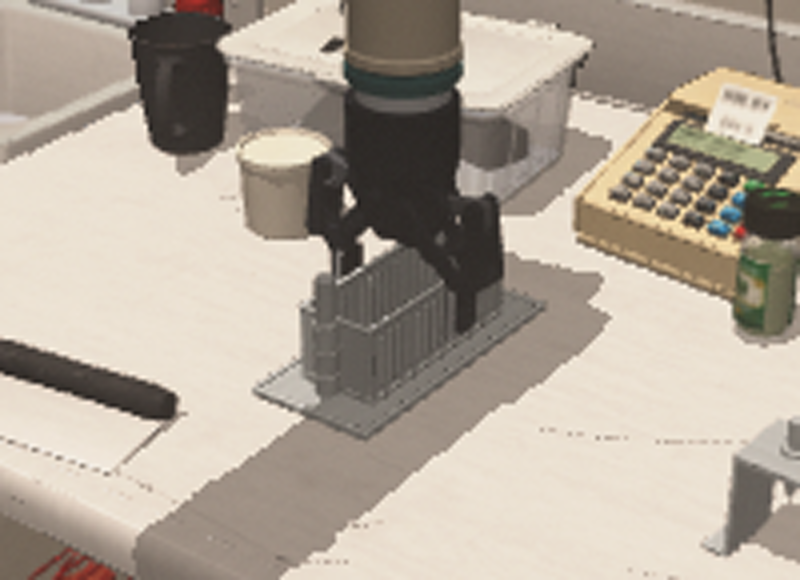

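>>> step_arm(linear=[[0, 0, 0], [0, 0, 0], [0, 0, 0], [0, 0, 0], [0, 0, 0], [0, 0, 0], [0, 0, 0], [0, 0, 0]], yaw=[0, 0, 0, 0, 0, 0, 0, 0], gripper=[0.5, 0, -0.5, -1, -1, -1, -1, -1])

```text
clock: 25.98
eef_pos: [593.2, 2.5, 12.9]
tool_rot: [3.139, 0.0, 1.535]
force: [-2.0, -0.7, 7.3]
width: 58.8
```

```bash
python3 look.py y; python3 sides.py wrist
python3 - <<'E'
from h import *
s=ctrl.read_state();print(s['torque'])
im=save('top','ytop.png')
for n in('deli_cup','spice_jar','short_pin','long_pin','pin_stand'):
    r=cams.regions_of('top',n)
    for q in r[:1]:
        P,u,v=pts(im,q['pixels']);print(n,round(q['conf'],2),np.round(q['pixel']),np.round(np.median(P,0)))
E
```

```text
{'clock': 25.983, 'qpos': [-0.021, 0.831, -0.049, 1.823, 0.079, 0.487, 1.411], 'eef_pos': [593.161, 2.493, 12.881], 'tool_rot': [3.139, 0.0, 1.535], 'force': [-2.016, -0.712, 7.31], 'width': 58.753}
tip z [16.31651058 17.06798304]
tip z [16.40724773 17.01192151]
wrist L open -0.005 support 4494 of 6172
wrist R open -0.005 support 4491 of 6199
[-0.22578757  0.34476984  0.30658917]
deli_cup 0.78 [248. 162.] [695. 191.  63.]
spice_jar 0.58 [376. 148.] [ 743. -184.  100.]
pin_stand 0.83 [427. 224.] [ 525. -331.   69.]
```

View pics/yw.png

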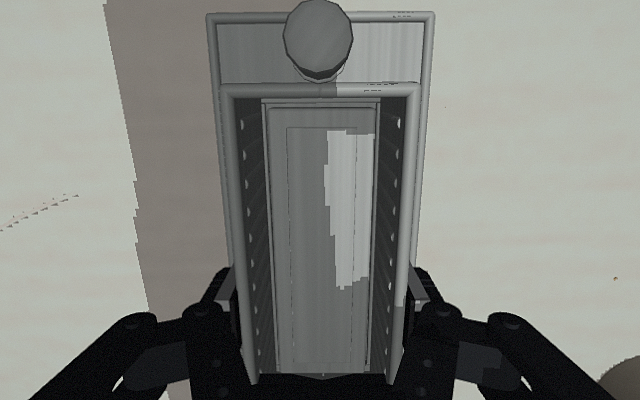

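View pics/ys.png

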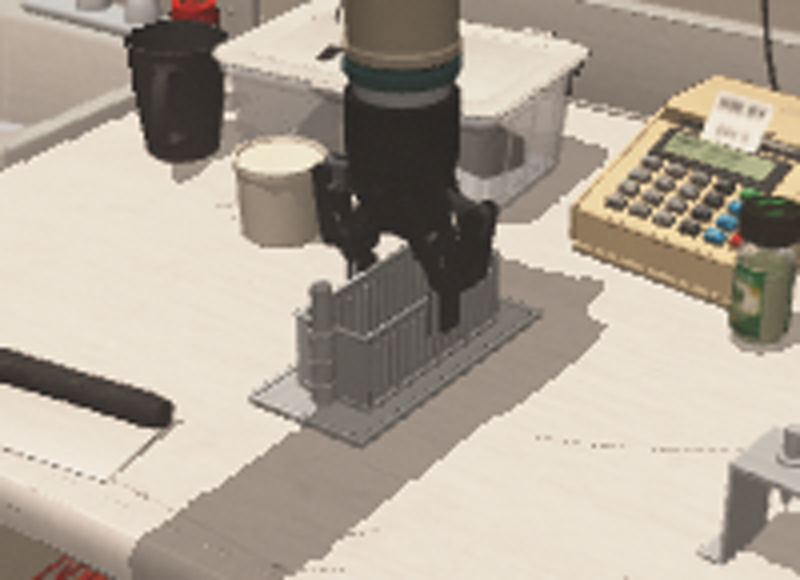

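>>> step_arm(linear=[[0, 0, 0], [0, 0, 0], [0, 0, 0], [0, 0, 0]], yaw=[0, 0, 0, 0], gripper=[-1, -1, -1, -1])

```text
clock: 26.77
eef_pos: [593.1, 2.5, 12.9]
tool_rot: [3.139, 0.0, 1.534]
force: [-1.8, 0.1, 6.3]
width: 58.6
```

Run:
```python
from h import *
st();im=cams.get_image('wrist');P,u,v=pts(im)
for z in(115,150,200,250,300,350):
  print(z,[np.round(np.median(P[(abs(u-c)<4)&(abs(v-z)<4)],0),1).tolist() for c in(278,368)])
k=(abs(u-318)<15)&(v>15)&(v<55);print('pin top',np.median(P[k],0))
print(ctrl.finish_job())
```

```text
{'clock': 26.767, 'qpos': [-0.021, 0.831, -0.049, 1.823, 0.079, 0.487, 1.411], 'eef_pos': [593.147, 2.512, 12.879], 'tool_rot': [3.139, 0.0, 1.534], 'force': [-1.834, 0.072, 6.253], 'width': 58.59}
115 [[525.9, -13.1, 17.6], [527.2, 24.6, 17.5]]
150 [[540.5, -14.2, 17.7], [541.9, 24.6, 17.6]]
200 [[563.0, -15.8, 17.5], [564.6, 24.7, 17.3]]
250 [[587.8, -17.7, 17.6], [589.9, 24.8, 17.3]]
300 [[615.3, -19.8, 17.6], [620.5, 26.3, 10.2]]
350 [[646.9, -22.3, 16.0], [652.5, 26.1, 9.8]]
pin top [506.75425369   5.20990741  95.3981932 ]
the job is handed in; nothing more can be done
None
```

The pate mould is together: the bottom is in the tray pocket, both sides are shut, and the long pin is down through the eyes. I let go of the pin and handed the job in at about 27 s, with the gripper still squeezing the two long walls at mid-length.

**Last checks:**
- **Bottom:** it lies flat in the pocket. Its top read 17.3–17.7 mm, against 17 mm expected. Two readings near the hinge end (10.2 and 9.8 mm) landed beside it on the bar, and one edge reading was 16.0 mm.
- **Sides:** both measured shut, at -0.005 rad.
- **Pin:** the collar met the eyes at about 26 N. After release the knob top read 95.4 mm, against 95 mm when seated.
- **Grip:** steady at 58.6 mm on the 60 mm walls. The gripper read about 2 mm low on every object it held.
- **Other things:** the deli cup and spice jar had not moved, and the stand was in place. The short pin was still in the stand in the last scene picture, but the network missed it in the top view. I did not measure the bench scraper again.

**Disagreement:** the fingertips sat about 20 mm behind the reported tool point, not 25 mm ahead of it as the description says. I set heights from the cameras and the contact force instead.

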